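Clip the serving board into the sprung board holder

ROBOT

A 6-joint arm with a two-finger parallel gripper is mounted at the origin on a cart in front of the work surface, level with it; the furniture and walls round the work are solid. World frame = base frame: x ahead of the robot, y to its left, z up, the work surface at z = 0. Lengths are in mm, angles in rad, forces in N, time in s.
With the tool pointing down it reaches from about 350 to 875 mm from the base axis. Payload 4.2 kg.
Tool frame: the origin (TCP) lies midway between the tips of the shut fingers; the grasp point (between the pads) lies 19 mm behind it; z points along the fingers, y is the direction in which the jaws open and shut (so a half turn about z gives the same grasp; the last joint's range is limited). The gripper opens to 85 mm and grips with 20 to 120 N. Pads are 22 mm wide; open, the fingers measure 114 mm over their backs; the gripper's body (76 mm by 85 mm) begins 54 mm behind the grasp point. The pads swing forward as they close: fully open they stand 13 mm farther back than shut.
Start: joints at [0.966, 0.385, 0.008, 0, -1.194, -0.259], TCP at [475.164, 405.978, 231.312] pointing down, gripper open.
Joint ranges: [-3.14, 3.14], [-1.21, 2.06], [-1.07, 1.41], [-3.16, 2.05], [-2.99, -0.16], [-3.1, 3.1]. Speed limits (rad/s): [2.79, 2.79, 3.14, 3.14, 3.14, 3.14].

INTERFACE

Orientations are given as a unit quaternion [x, y, z, w].
In Python, from bench import arm, eyes, nets gives the robot as it stands.
- The arm moves only by the tool jog_arm, never from a script. Its argument "rows" is a list of rows, each a list of 3 entries, a list of its own where there are three numbers: the shift along the tool's x, y, z in cm, then the turn, a rotation vector about the tool's x, y, z in degrees, then the finger opening in cm, from 0 to 8.54. In form: [[[x, y, z], [ax, ay, az], jaw], ...]. A call has 1 to 10 rows; each row shifts and turns the commanded pose from where the row before left it, along the tool's axes as they then stand; what a row does not reach is not made up. A row lasts 1/8 s, in which the tool goes at most 62.5 mm and 10.7 degrees, less where a joint would pass 70% of its speed; a pose out of reach is approached as far as the arm can. A call with a gripper value outside its range is refused whole. The fingers move at their own pace and stop on an object; the grip force is fixed at half the most. Time passes only in rows, so rows that do not move let the fingers close. It gives the time, the measured TCP pose, the force and the opening at its end, in the units of the state.
- arm.read_state(): the state, without advancing time (a new reading comes with each control period).
- eyes.get_image(name): name is "scene" or "side" or "wrist"; returns the picture (480x640x3 uint8, red, green, blue); there is no depth.
- eyes.camera_model(name): a dict with "K" (3x3 intrinsics, pixels), "rvec" (rotation vector, rad) and "tvec" (3), from world to camera coordinates, as OpenCV has them. Camera axes: x right, y down, z forward; pixel columns grow to the right and rows downward; lengths in mm; the calibration is good to about 2 mm. A picture is of the moment at which its call begins: read the wrist's pose just before it. camera_model takes no time and is no camera call; for the wrist camera it gives the pose at the moment of the call.
- arm.job_done(): hands the job in, once; it reports no verdict.
Trained networks look in the newest picture that a camera, given by its name, has taken for a name from the list of things; names that differ only in an ending like _2 or _b are one class to them, and where a whole thing is asked for, a point or a joint stands for the part that bears it (a point fixed in the world has none). Each returns a list of dicts, best first, with "conf" (0 to 1); they miss things now and then, are a little off and sometimes report something else, mostly with a low value. They report only what shows in the picture. A call takes as long as a camera call.
- nets.boxes_of(camera, name): "position" ([column, row] as shares, 0 to 1, of the picture: columns of its width, rows of its height, amid what is visible of it).
The state is a dict: "clock": time; "joints": joint angles; "joint_vel": joint speeds; "joint_efforts": joint torques, N m; "position": TCP position; "ee_rot": TCP orientation; "contact_force": force on the tool from outside, world axes, zero at the start; "wrist_torque": the same for the moment, N m; "gripper_width": finger opening in mm.
Only numpy, scipy, OpenCV 4.12 (cv2) and the standard library are available. Lean on these libraries where they do the work, as an engineer would, in place of code of your own. Each camera call takes 0.05 s, during which the arm holds its last target.

TASK

Fit the wooden serving board into the sprung board holder: with the board tilted, push its lower end under the lip of one jaw and press that jaw back against its spring (not hard against its stop), then lower the other end behind the lip of the opposite jaw. Ease it back without letting a jaw snap, so that the two springs hold the board level and centred between them, and let go. Work gently, never forcing the board against the holder, and leave the other things on the counter where they are.

Things in the scene. Friction and masses are not known exactly. Their poses are not given: they have to be found in the camera images.
- board_grip (a point): Middle of the board's handle bar, half-way up it: 32 mm above the board's underside, 22 mm above its upper face, midway along x and y. The dark wooden bar runs across the board along its x: 80 mm long, 14 mm wide (along y), 22 mm high, on two steel posts, so it spans 21 to 43 mm over the underside. z points up out of the board.
- board: Loose wooden serving board, 100 (x) x 160 (y, long) x 10 mm thick, 0.2 to 0.36 kg, with a bar handle over its middle (see board_grip). Origin: centre of the underside. Starts flat on the counter. Its two 100 mm wide ends, at y = +80 and -80 mm, go into the jaws; it fits either way round.
- holder: Sprung board holder, fixed to the counter. Origin: centre of the underside of its wooden base, 112 (x) x 330 (y, long) x 12 mm; z up. On it a deck with two end blocks (tops about 44 mm above the counter) and between them two wooden jaws, 96 mm wide, facing each other along y; the tops of the jaws, about 50 mm, are the highest parts. Soft wood: 25 N or more dents it.
- holder_mid (a point): Middle of the base, 30 mm above the counter. The deck with both jaws was locked anywhere up to 14 mm either way along y from here, and its levelling screws set it up to 4 mm higher or lower; neither is reported: see or feel it. It is level and holds. At rest the groove floors are 150 mm apart, so the 160 mm board ends with each jaw pushed back about 5 mm.
- jaw_l (a joint): Push-back of the jaw on the holder's +y side, m: 0 at rest, stop at 0.026, outwards positive. Spring 2 N at rest plus 0.4 N per mm (10 N at 20 mm). At least 17 mm is needed for the board's other end to pass inside the opposite lip; do not press it beyond 24 mm.
- jaw_r (a joint): The same for the jaw on the -y side. At rest, from the deck's middle outwards along y, each jaw has a ledge for the board from 30 mm, an overhanging lip from 68 mm and a groove floor at 75 mm, where the board's end stops. Heights over the counter with the screws at mid-setting: ledge top 30 mm, lip underside 43.5 mm, lip top 49.5 mm.
- espresso_a: Espresso cup with handle, 63x88x51 mm, at the back of the counter; a bystander. Origin under its centre.
- espresso_b: Second espresso cup, 63x88x51 mm, at the back; a bystander. Origin under its centre.
- teal_glass: Teal tumbler, 68 mm across, 84 mm high, at the back; a bystander. Origin under its centre.
- pepper_mill: Dark wooden pepper mill, 58 mm across, 170 mm high, at the back; a bystander. Origin under its centre.
- spoon: Teaspoon 138x28x12 mm on the front edge of the counter; a bystander. Origin under its centre.
- coaster_a: Round wooden coaster, 95 mm, 8 mm thick, at the back left; a bystander. Origin under its centre.

How it is judged:
By the outcome, as a careful person would: the job done as asked, in the order asked, and still so for the second after the job is handed in, with the robot touching nothing.
It also fails if it takes over 59 s, if anything falls off the work surface, if the arm or the gripper's body presses on something with over 40 N, if the wrist force passes 120 N, or if a joint passes its speed limit or range.

## Working session

There is one attempt and no reset: what is moved stays moved. The work goes in short steps, Python scripts to look and compute and a tool call to move; the robot and the scene stay as the last step left them, time stands still between calls to the robot, and variables do not carry over. Pictures are saved under pics/ and viewed, and the job is handed in when it is done.

Besides the shell and the picture viewer there is one more tool, called after "Emit:" in YAML: its name, and indented under it one key for each argument. jog_arm: Moves the arm, as the interface text tells. Its arguments: {"type":"object","properties":{"rows":{"type":"array","items":{"type":"array"}}},"required":["rows"]}

```bash
mkdir -p pics; ls; python3 - <<'E'
from bench import arm, eyes, nets
import cv2
s=arm.read_state(); print(s)
for c in ["scene","side","wrist"]:
    im=eyes.get_image(c); cv2.imwrite(f"pics/{c}0.png",im[:,:,::-1])
    m=eyes.camera_model(c); print(c,m)
    for n in ["board","holder","board_grip","jaw_l"]:
        print(c,n,[(round(d["position"][0]*640),round(d["position"][1]*480),round(d["conf"],2)) for d in nets.boxes_of(c,n)[:3]])
print(arm.read_state()["clock"])
E
```

```text
pics
{'clock': 0.0, 'joints': array([ 9.65615381e-01,  3.85566066e-01,  6.58718548e-03, -4.72498816e-04,
       -1.19399066e+00, -2.58589128e-01]), 'joint_vel': array([ 0.00049419,  0.00020065, -0.00017468, -0.00104861, -0.00166936,
        0.00042664]), 'joint_efforts': array([ 1.00887926e-03, -3.92286658e+01,  1.88400364e+01,  4.18588936e+00,
       -4.73476553e-03, -1.88270673e-05]), 'position': array([474.73207785, 405.59968339, 230.20465298]), 'ee_rot': array([ 9.08141270e-01, -4.18662399e-01, -4.03655209e-04,  1.03246932e-03]), 'contact_force': array([1.01605091, 0.79353693, 0.28599146]), 'wrist_torque': array([-0.00093425, -0.04206496, -0.05434786]), 'gripper_width': 85.32640854648314}
scene {'K': array([[621.50387931,   0.        , 315.00673797],
       [  0.        , 621.50387931, 233.59917578],
       [  0.        ,   0.        ,   1.        ]]), 'rvec': array([ 1.60738002, -1.70593151,  0.86966687]), 'tvec': array([  95.12740585,  349.86781633, 1320.94051942])}
scene board [(185, 214, 0.7), (306, 259, 0.56)]
scene holder [(396, 248, 0.91), (307, 259, 0.5), (337, 213, 0.48)
[... 197 characters left out ...]
],
       [  0.        ,   0.        ,   1.        ]]), 'rvec': array([ 2.29414217, -1.01688724,  0.35545322]), 'tvec': array([-287.55039613,  382.16155638, 1062.38112876])}
side board [(300, 251, 0.84)]
side holder [(408, 325, 0.71)]
side board_grip [(294, 246, 0.63)]
side jaw_l [(373, 304, 0.95), (425, 328, 0.58)]
wrist {'K': array([[332.45619765,   0.        , 319.0634418 ],
       [  0.        , 332.45619765, 238.17308671],
       [  0.        ,   0.        ,   1.        ]]), 'rvec': array([-1.03490025,  2.80341637,  0.47362845]), 'tvec': array([624.40416823, -42.59238436, 382.62233898])}
wrist board [(460, 28, 0.93)]
wrist holder []
wrist board_grip [(457, 32, 0.92)]
wrist jaw_l []
0.75
```

View pics/scene0.png

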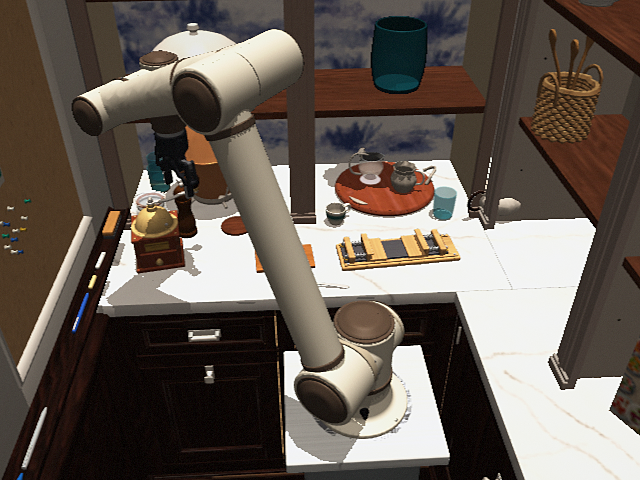

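View pics/side0.png

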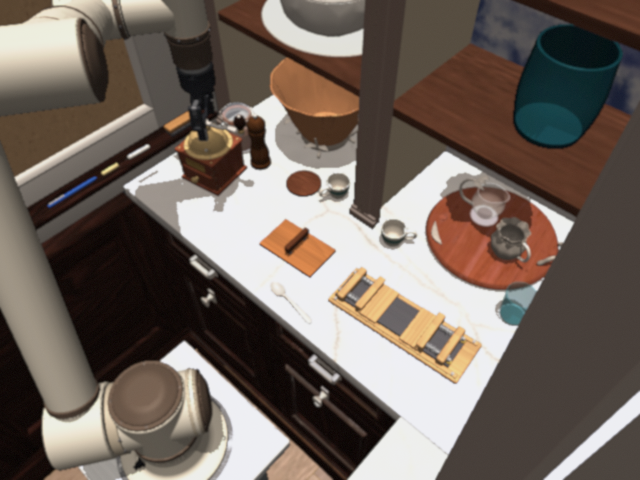

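View pics/wrist0.png

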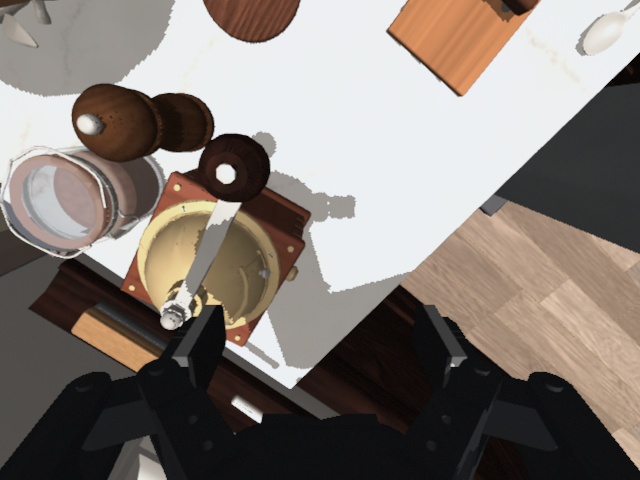

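The side view shows the board near (297,247) with its handle bar. The holder runs from about (345,285) to (465,360), and the gripper is over the coffee grinder. Next I'll zoom in on the board and holder.

```bash
cat > h.py <<'E'
import numpy as np, cv2
from scipy.spatial.transform import Rotation as R
def proj(m,P):
    return cv2.projectPoints(np.array(P,float).reshape(-1,1,3),np.array(m["rvec"]),np.array(m["tvec"]),np.array(m["K"]),None)[0].reshape(-1,2)
def ray(m,uv,z):
    Rm=R.from_rotvec(m["rvec"]).as_matrix(); C=-Rm.T@m["tvec"]
    d=Rm.T@(np.linalg.inv(m["K"])@np.array([uv[0],uv[1],1.0]))
    return C+d*(z-C[2])/d[2]
E
python3 - <<'E'
from h import *
from bench import eyes
im=cv2.imread("pics/side0.png")
c=im[210:280,250:345]; cv2.imwrite("pics/c1.png",cv2.resize(c,None,fx=8,fy=8,interpolation=cv2.INTER_CUBIC))
c=im[260:385,325:485]; cv2.imwrite("pics/c2.png",cv2.resize(c,None,fx=4.8,fy=4.8,interpolation=cv2.INTER_CUBIC))
m=eyes.camera_model("side")
for uv in [(294,246),(408,325),(373,304),(425,328)]: print(uv,ray(m,uv,20).round())
E
```

```text
(294, 246) [481. 151.  20.]
(408, 325) [ 492. -180.   20.]
(373, 304) [482. -91.  20.]
(425, 328) [ 510. -211.   20.]
```

View pics/c1.png

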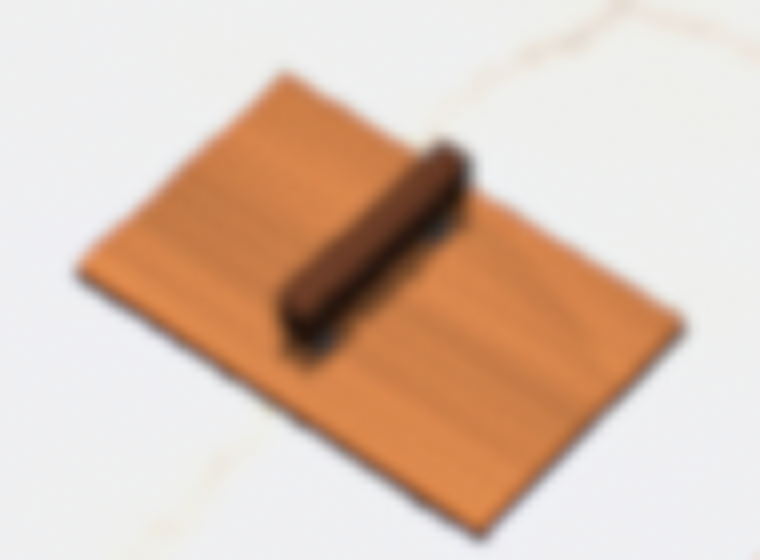

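View pics/c2.png

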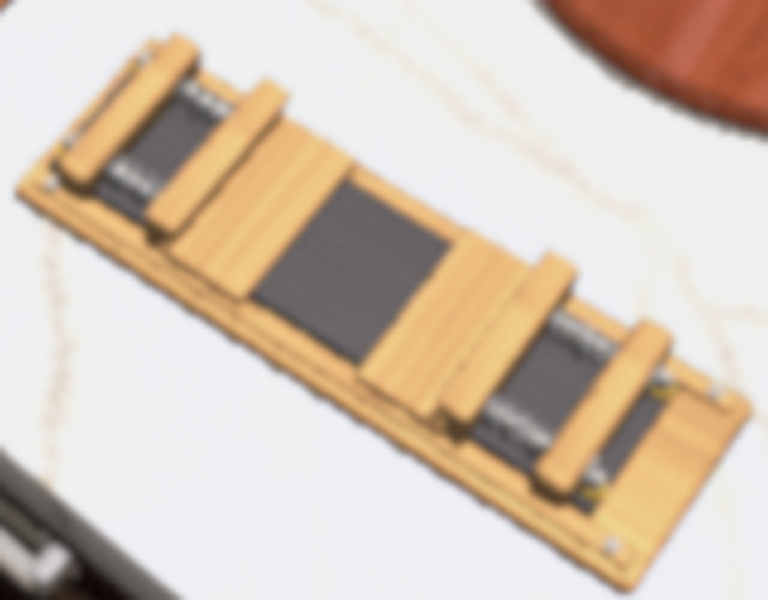

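```bash
python3 - <<'E'
from h import *
from bench import eyes
from scipy.optimize import least_squares
m=eyes.camera_model("side")
o1=np.array([250,210]);o2=np.array([325,260])
g=lambda p,o,f:(np.array(p)+.5)/f-.5+o
def fit(P,uv,x0):
    P=np.array(P,float);uv=np.array(uv)
    def W(q):
        c,s=np.cos(q[2]),np.sin(q[2]); return np.c_[q[0]+c*P[:,0]-s*P[:,1],q[1]+s*P[:,0]+c*P[:,1],P[:,2]]
    r=least_squares(lambda q:(proj(m,W(q))-uv).ravel(),x0); print(r.x.round(3),r.fun.reshape(-1,2).round(1).tolist())
# board : far-left(285,72)=+x,+y
fit([[50,80,10],[-50,80,10],[-50,-80,10],[50,-80,10],[40,0,43],[-40,0,43]],
 [g(p,o1,8) for p in [(285,72),(80,265),(480,530),(685,322),(447,147),(292,297)]],[480,150,0])
fit([[-56,165,12],[-56,-165,12],[56,-165,12]],[g(p,o2,4.8) for p in [(18,188),(628,585),(748,405)]],[490,-170,0])
for n,p,z in [("lipL near",(155,225),49.5),("lipL far",(268,85),49.5),("lipR near",(450,410),49.5),("lipR far",(555,255),49.5),
 ("ledgeL inner near",(245,298),30),("ledgeL inner far",(352,165),30),("ledgeR near",(362,368),30),("ledgeR far",(462,235),30)]:
    print(n,ray(m,g(p,o2,4.8),z).round(1))
E
```

```text
[4.91018e+02 1.52037e+02 7.10000e-02] [[-0.0, -0.6], [-1.4, -0.1], [-0.0, 0.5], [0.7, -0.5], [1.6, -0.8], [-0.8, 1.2]]
[ 4.97411e+02 -1.59994e+02  7.60000e-02] [[-2.0, -1.2], [0.2, 1.2], [1.7, -0.6]]
lipL near [438.5 -79.1  49.5]
lipL far [531.3 -69.   49.5]
lipR near [ 452.6 -230.8   49.5]
lipR far [ 545.4 -219.9   49.5]
ledgeL inner near [ 446.2 -126.1   30. ]
ledgeL inner far [ 533.9 -118.4   30. ]
ledgeR near [ 453.3 -186.    30. ]
ledgeR far [ 537.6 -178.3   30. ]
```

```bash
cat >> h.py <<'E'
def toolmove(s,pos,quat):
    "shift in tool axes (cm) and turn (deg) to reach world pos/quat from state"
    Rt=R.from_quat(s["ee_rot"]); 
    d=Rt.inv().apply(np.array(pos)-s["position"])/10
    w=(Rt.inv()*R.from_quat(quat)).as_rotvec(degrees=True)
    return d,w
def down(yaw,tilt=0):
    "tool down with tool x at yaw (rad); tilt deg about tool x"
    return (R.from_euler("z",yaw)*R.from_quat([1,0,0,0])*R.from_euler("x",tilt,degrees=True)).as_quat()
E
python3 - <<'E'
from h import *
from bench import eyes,arm
np.set_printoptions(suppress=True,precision=3)
s=arm.read_state(); m=eyes.camera_model("wrist")
Rm=R.from_rotvec(m["rvec"]); C=-Rm.inv().apply(m["tvec"])
Rt=R.from_quat(s["ee_rot"])
print("cam in tool",Rt.inv().apply(C-s["position"]), (Rt.inv()*Rm.inv()).as_matrix())
print(toolmove(s,[490,120,330],down(.071)))
E
```

```text
cam in tool [  85.341    0.357 -143.742] [[ 0.    -0.944 -0.329]
 [ 1.     0.     0.001]
 [-0.001 -0.329  0.944]]
(array([22.708, 17.447, -9.865]), array([ -0.006,  -0.003, -53.562]))
```

Emit:
jog_arm:
  rows:
    - [[0, 0, -4], [0, 0, 0], 8.5]
    - [[3.8, 2.9, -1.0], [0, 0, 0], 8.5]
    - [[3.8, 2.9, -1.0], [0, 0, 0], 8.5]
    - [[3.8, 2.9, -1.0], [0, 0, 0], 8.5]
    - [[3.8, 2.9, -1.0], [0, 0, 0], 8.5]
    - [[3.8, 2.9, -1.0], [0, 0, 0], 8.5]
    - [[3.7, 2.9, -1.0], [0, 0, 0], 8.5]

```text
clock: 1.62
position: [490.1, 118.8, 331.9]
ee_rot: [0.908, -0.419, 0.0, -0.0]
contact_force: [0.9, -0.1, -0.4]
gripper_width: 85.0
```

Emit:
jog_arm:
  rows:
    - [[0, 0, 0], [0, 0, -9], 8.5]
    - [[0, 0, 0], [0, 0, -9], 8.5]
    - [[0, 0, 0], [0, 0, -9], 8.5]
    - [[0, 0, 0], [0, 0, -9], 8.5]
    - [[0, 0, 0], [0, 0, -9], 8.5]
    - [[0, 0, 0], [0, 0, -8.6], 8.5]
    - [[0, 0, 0], [0, 0, 0], 8.5]

```text
clock: 2.5
position: [490.3, 120.3, 331.4]
ee_rot: [0.999, 0.035, 0.0, -0.0]
contact_force: [0.7, 0.5, -0.2]
gripper_width: 85.1
```

```bash
python3 - <<'E'
from h import *
from bench import eyes,arm,nets
s=arm.read_state(); m=eyes.camera_model("wrist"); im=eyes.get_image("wrist")[:,:,::-1]
np.savez("w1.npz",K=m["K"],rvec=m["rvec"],tvec=m["tvec"])
cv2.imwrite("pics/w1.png",im); print(s["position"],s["joints"])
E
```

```text
[490.25964834 120.33767207 331.41652238] [ 5.62781213e-01  1.19297706e-01 -1.01471064e-01 -1.76866597e-05
 -1.34982414e+00  1.07799674e+00]
```

View pics/w1.png

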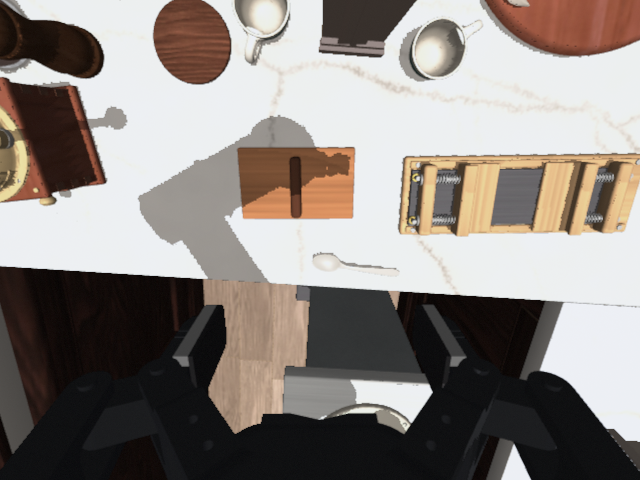

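```bash
python3 - <<'E'
from h import *
im=cv2.imread("pics/w1.png")
cv2.imwrite("pics/c3.png",cv2.resize(im[140:230,230:362],None,fx=6,fy=6,interpolation=cv2.INTER_CUBIC))
cv2.imwrite("pics/c4.png",cv2.resize(im[145:245,395:645],None,fx=3.2,fy=3.2,interpolation=cv2.INTER_CUBIC))
E
```

```text
(no output)
```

View pics/c3.png

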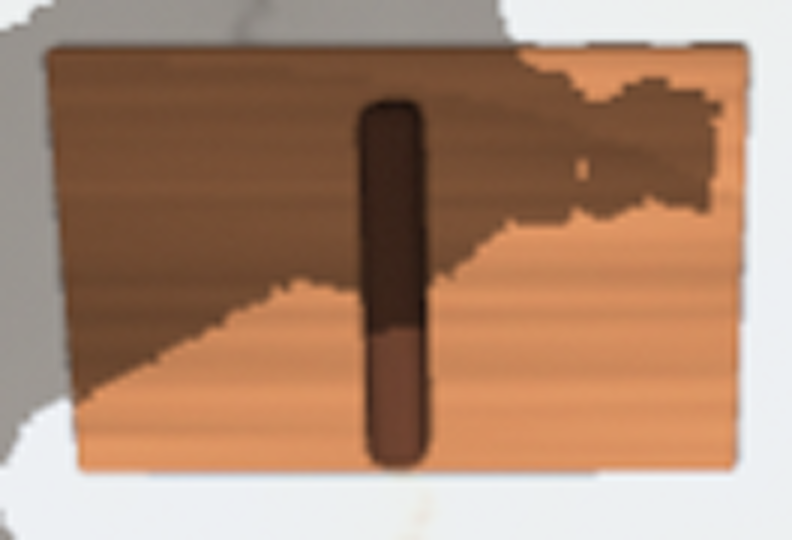

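View pics/c4.png

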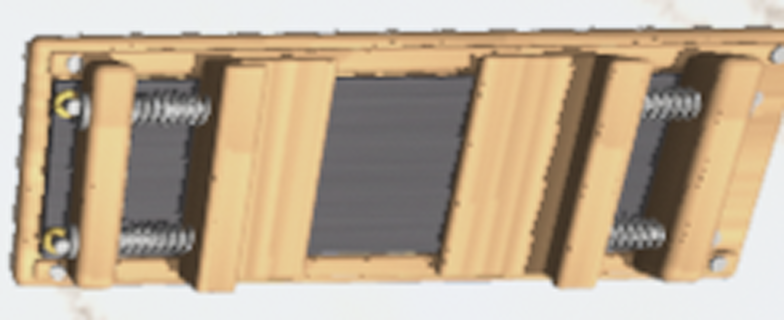

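```bash
python3 - <<'E'
from h import *
from bench import arm
from scipy.optimize import least_squares
np.set_printoptions(suppress=True,precision=2)
m=dict(np.load("w1.npz"))
g=lambda p,o,f:(np.array(p)+.5)/f-.5+o
o=np.array([230,140]); o2=np.array([395,145])
def fit(P,uv,x0):
    P=np.array(P,float);uv=np.array(uv)
    def W(q):
        c,s=np.cos(q[2]),np.sin(q[2]); return np.c_[q[0]+c*P[:,0]-s*P[:,1],q[1]+s*P[:,0]+c*P[:,1],P[:,2]]
    r=least_squares(lambda q:(proj(m,W(q))-uv).ravel(),x0); print(r.x.round(3),r.fun.reshape(-1,2).round(1).tolist()); return r.x
b=fit([[50,80,10],[50,-80,10],[-50,-80,10],[-50,80,10]],[g(p,o,6) for p in [(46,47),(749,46),(737,471),(80,470)]],[490,150,0])
fit([[40,0,43],[-40,0,43]],[g(p,o,6) for p in [(391,101),(397,466)]],[490,150,0])
h=fit([[56,165,12],[-56,165,12]],[g(p,o2,3.2) for p in [(33,38),(14,278)]],[490,-150,0])
for n,p,z in [("lipL far",(267,66),49.5),("lipL near",(236,290),49.5),("ledgeL far",(335,62),30),("ledgeL near",(305,282),30),("ledgeR far",(484,57),30),("ledgeR near",(440,275),30),("lipR far",(605,58),49.5),("lipR near",(556,285),49.5)]:
    print(n,ray(m,g(p,o2,3.2),z))
print(toolmove(arm.read_state(),[b[0],b[1],100],down(b[2])))
E
```

```text
[491.49 151.16   0.07] [[-0.5, -0.3], [0.6, -0.2], [0.3, 0.2], [-0.5, 0.5]]
[492.31 151.06   0.06] [[0.0, -0.0], [-0.0, 0.0]]
[ 498.52 -162.34    0.08] [[-0.0, -1.5], [0.0, 1.8]]
lipL far [538.19 -77.68  49.5 ]
lipL near [445.47 -85.75  49.5 ]
ledgeL far [ 540.07 -114.5    30.  ]
ledgeL near [ 445.35 -124.93   30.  ]
ledgeR far [ 546.36 -175.     30.  ]
ledgeR near [ 452.72 -183.33   30.  ]
lipR far [ 550.56 -209.32   49.5 ]
lipR near [ 457.16 -219.81   49.5 ]
(array([ 0.33, -3.06, 23.14]), array([-0.01, -0.01, -0.14]))
```

Emit:
jog_arm:
  rows:
    - [[0.15, -1.5, 4], [0, 0, 0], 5]
    - [[0.15, -1.55, 5], [0, 0, 0], 5]
    - [[0, 0, 5], [0, 0, 0], 5]
    - [[0, 0, 5], [0, 0, 0], 5]
    - [[0, 0, 5], [0, 0, 0], 5]
    - [[0, 0, 3], [0, 0, 0], 5]
    - [[0, 0, 0], [0, 0, 0], 5]

```text
clock: 3.42
position: [489.8, 150.1, 59.3]
ee_rot: [0.999, 0.035, -0.002, 0.002]
contact_force: [0.6, 0.7, 0.6]
gripper_width: 50.5
```

```bash
python3 - <<'E'
from h import *
from bench import eyes,arm,nets
s=arm.read_state(); m=eyes.camera_model("wrist"); im=eyes.get_image("wrist")[:,:,::-1]
np.savez("w2.npz",K=m["K"],rvec=m["rvec"],tvec=m["tvec"])
cv2.imwrite("pics/w2.png",im); print(s["position"],s["joints"],s["gripper_width"])
im=eyes.get_image("side")[:,:,::-1]; cv2.imwrite("pics/s2.png",im)
E
```

```text
[489.77758349 150.12059464  59.32128063] [ 6.14586848e-01  3.97735101e-01 -4.79560056e-01 -1.78687972e-04
 -6.99189592e-01  1.02627926e+00] 50.50119739726379
```

View pics/w2.png

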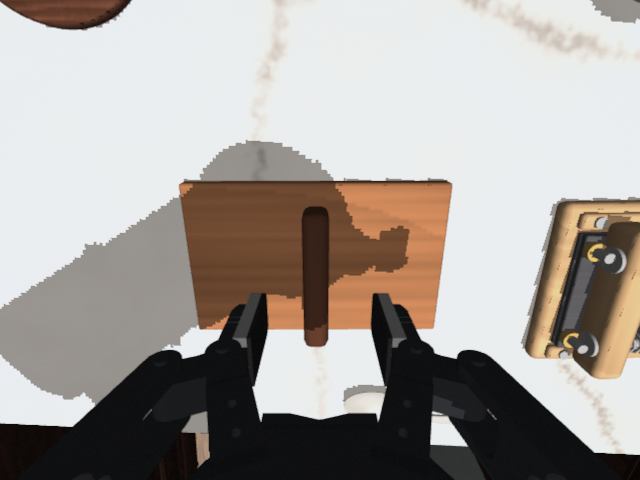

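Emit:
jog_arm:
  rows:
    - [[0.2, 0, 2.2], [0, 0, 0], 5]
    - [[0, 0, 2.2], [0, 0, 0], 5]
    - [[0, 0, 0], [0, 0, 0], 5]

```text
clock: 3.9
position: [493.4, 151.3, 17.9]
ee_rot: [0.999, 0.036, 0.0, -0.0]
contact_force: [-0.5, 0.4, -0.5]
gripper_width: 50.1
```

Emit:
jog_arm:
  rows:
    - [[0, 0, 0], [0, 0, 0], 2.2]
    - [[0, 0, 0], [0, 0, 0], 1.0]
    - [[0, 0, 0], [0, 0, 0], 0.5]
    - [[0, 0, 0], [0, 0, 0], 0]
    - [[0, 0, 0], [0, 0, 0], 0]

```text
clock: 4.53
position: [494.1, 151.8, 18.9]
ee_rot: [0.999, 0.036, 0.001, -0.001]
contact_force: [-1.5, 1.2, 7.0]
gripper_width: 12.5
```

```bash
python3 - <<'E'
from h import *
from bench import eyes,arm,nets
s=arm.read_state(); m=eyes.camera_model("wrist"); im=eyes.get_image("wrist")[:,:,::-1]
np.savez("w3.npz",K=m["K"],rvec=m["rvec"],tvec=m["tvec"])
cv2.imwrite("pics/w3.png",im); print(s["position"],s["joints"],s["gripper_width"],s["contact_force"],s["wrist_torque"])
E
```

```text
[494.1052809  151.81660816  18.93087097] [ 6.12626679e-01  4.65360149e-01 -5.08520708e-01  6.74437861e-04
 -5.93997865e-01  1.02994682e+00] 12.546706851724196 [-1.53616563  1.17414525  6.96752891] [ 0.0450639   0.39972739 -0.05761047]
```

View pics/w3.png

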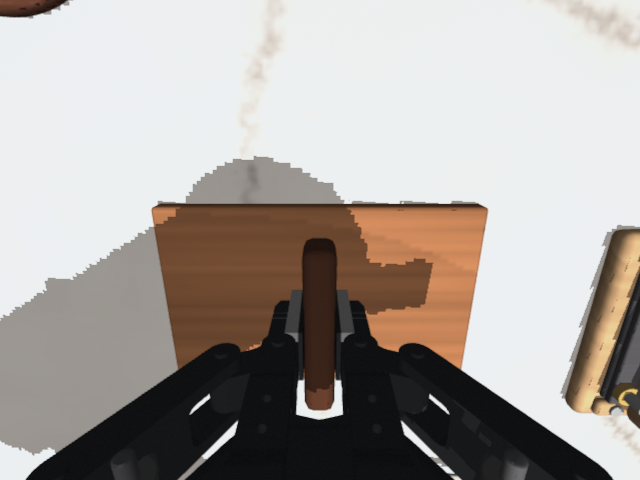

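The bar sits between the pads and the opening reads 12.5 mm. I'll lift it gently.

Emit:
jog_arm:
  rows:
    - [[0, 0, -1], [0, 0, 0], 0]
    - [[0, 0, -3], [0, 0, 0], 0]
    - [[0, 0, -4], [0, 0, 0], 0]
    - [[0, 0, -4], [0, 0, 0], 0]
    - [[0, 0, 0], [0, 0, 0], 0]
    - [[0, 0, 0], [0, 0, 0], 0]

```text
clock: 5.32
position: [491.9, 150.5, 136.4]
ee_rot: [0.999, 0.035, -0.001, 0.0]
contact_force: [0.0, 0.7, -3.1]
gripper_width: 13.2
```

```bash
python3 - <<'E'
from h import *
from bench import eyes,arm,nets
np.set_printoptions(suppress=True,precision=3)
for i in range(4):
  s=arm.read_state(); m=eyes.camera_model("wrist"); im=eyes.get_image("wrist")[:,:,::-1]
  print(s["position"],s["ee_rot"],s["gripper_width"],s["contact_force"],s["wrist_torque"])
np.savez("w4.npz",K=m["K"],rvec=m["rvec"],tvec=m["tvec"])
cv2.imwrite("pics/w4.png",im)
E
```

```text
[491.856 150.546 136.386] [ 0.999  0.035 -0.001  0.   ] 13.214557119971138 [ 0.024  0.737 -3.07 ] [-0.046  0.029  0.025]
[491.728 150.402 135.842] [ 0.999  0.036 -0.002  0.001] 12.620364542506278 [ 0.068  0.794 -2.604] [ 0.007  0.026 -0.038]
[491.822 150.408 135.625] [ 0.999  0.036 -0.002  0.001] 12.555567380782415 [ 0.108  0.323 -2.987] [-0.009  0.076 -0.005]
[492.05  150.508 135.682] [ 0.999  0.036 -0.002  0.001] 12.743843631764511 [-0.916  0.183 -3.03 ] [-0.022 -0.07   0.043]
```

View pics/w4.png

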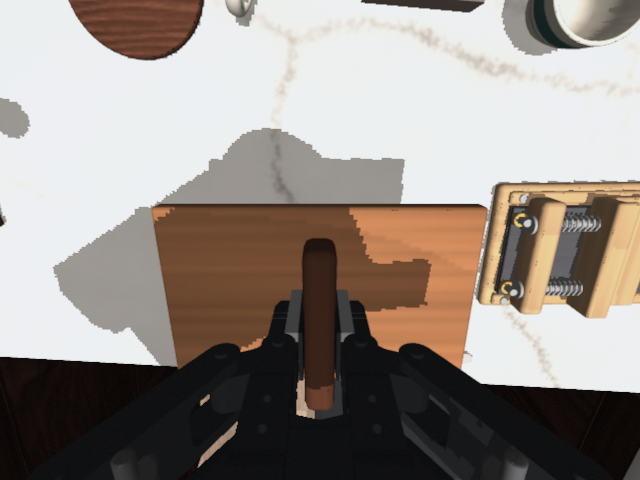

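```bash
python3 - <<'E'
from h import *
from bench import eyes,arm,nets
from scipy.optimize import least_squares
np.set_printoptions(suppress=True,precision=3)
im=cv2.imread("pics/w4.png")
cv2.imwrite("pics/c5.png",cv2.resize(im[190:420,140:500],None,fx=2.2,fy=2.2,interpolation=cv2.INTER_CUBIC))
m=dict(np.load("w4.npz"))
s=arm.read_state(); Rt=R.from_quat(s["ee_rot"]);t=s["position"]
# board->tool: Rx(pi) , small rot, underside at tool z=+d
P=np.array([[50,80,10],[50,-80,10],[40,-7,43],[40,7,43.]])
uv=np.array([[153,207],[486.5,207],[330,239],[307,239]],float)
def W(q):
    Rb=R.from_quat([1,0,0,0])*R.from_rotvec(q[3:])
    return Rt.apply(Rb.apply(P)+q[:3])+t
f=lambda q:np.r_[(proj(m,W(q))-uv).ravel(),q[3:]*50, q[1]]
r=least_squares(f,[0,0,15,0,0,0]); print(r.x,r.fun)
E
```

```text
[-3.779  0.891 18.361 -0.006  0.104  0.001] [ 1.149 -2.479 -1.537 -2.237  6.253  1.946 -6.285  1.895 -0.32   5.205
  0.038  0.891]
```

View pics/c5.png

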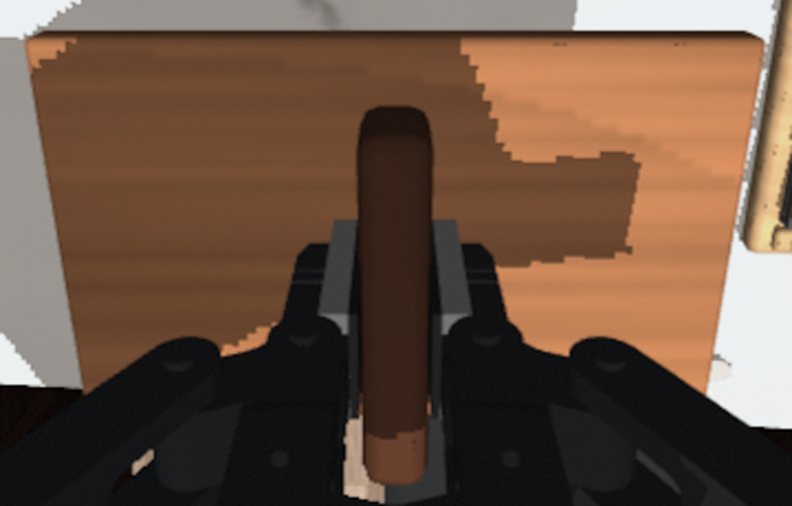

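```bash
python3 - <<'E'
from h import *
from bench import arm
from scipy.optimize import least_squares
np.set_printoptions(suppress=True,precision=3)
m=dict(np.load("w4.npz"))
s=arm.read_state(); Rt=R.from_quat(s["ee_rot"]);t=s["position"]
P=np.array([[50,80,10],[50,-80,10],[-40,0,43],[-50,80,10],[-50,-80,10]])
def W(q):
    Rb=R.from_quat([1,0,0,0])*R.from_rotvec(q[3:])
    return Rt.apply(Rb.apply(P)+q[:3])+t
def f(q):
    p=proj(m,W(q)); 
    def line(a,b,y): return a[0]+(b[0]-a[0])*(y-a[1])/(b[1]-a[1])
    return np.r_[p[0]-[152.3,208],p[1]-[486.8,208],(p[2]-[320.5,410])/2,line(p[0],p[3],367)-178.6,line(p[1],p[4],367)-461.8,q[3:]*100,q[1]]
r=least_squares(f,[0,0,15,0,0,0]); print(r.x,r.fun)
E
```

```text
[-4.083  1.134 20.737 -0.002  0.007  0.002] [-0.18   0.158  0.44  -0.267 -0.423  0.523  0.21  -0.907 -0.206  0.675
  0.212  1.134]
```

Emit:
jog_arm:
  rows:
    - [[0, 2, -2], [0, 0, 0], 0]
    - [[0, 4, -2], [0, 0, 0], 0]
    - [[0, 4, -1], [0, 0, 0], 0]
    - [[0, 3, 0], [0, 0, 0], 0]
    - [[0, 0, 0], [0, 0, 0], 0]
    - [[0, 0, 0], [0, 0, 0], 0]

```text
clock: 6.28
position: [502.2, 21.6, 186.6]
ee_rot: [0.999, 0.036, -0.001, 0.0]
contact_force: [0.2, 0.0, -2.5]
gripper_width: 13.0
```

```bash
python3 - <<'E'
from h import *
from bench import eyes,arm,nets
np.set_printoptions(suppress=True,precision=3)
s=arm.read_state(); m=eyes.camera_model("wrist"); im=eyes.get_image("wrist")[:,:,::-1]
print(s["position"],s["ee_rot"],s["gripper_width"],s["contact_force"],s["joints"])
np.savez("w5.npz",K=m["K"],rvec=m["rvec"],tvec=m["tvec"])
cv2.imwrite("pics/w5.png",im)
cv2.imwrite("pics/c6.png",cv2.resize(im[150:330,330:640],None,fx=2.58,fy=2.58,interpolation=cv2.INTER_CUBIC))
E
```

```text
[502.197  21.589 186.593] [ 0.999  0.036 -0.001  0.   ] 12.995389716408145 [ 0.199  0.021 -2.544] [ 0.366  0.218 -0.353 -0.    -1.002  1.276]
```

View pics/w5.png

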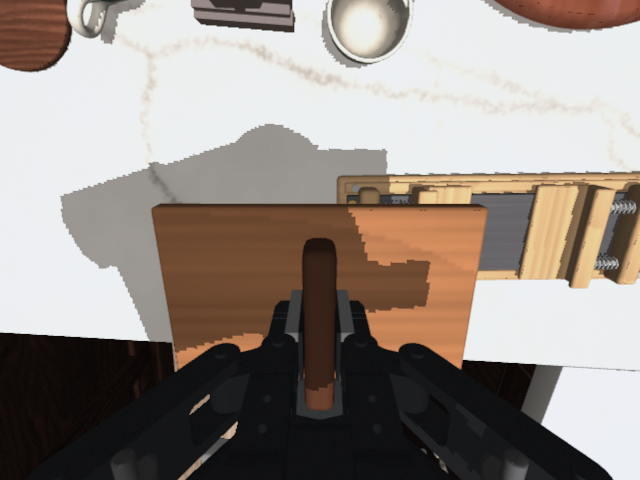

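View pics/c6.png

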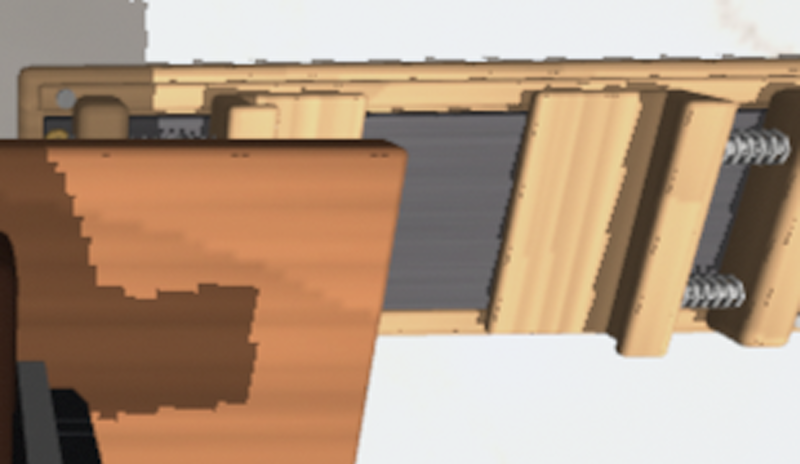

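```bash
python3 - <<'E'
from h import *
np.set_printoptions(suppress=True,precision=2)
m=dict(np.load("w5.npz")); g=lambda p,f=2.58,o=np.array([330,150]):(np.array(p)+.5)/f-.5+o
m1=dict(np.load("w1.npz")); g1=lambda p:g(p,3.2,np.array([395,145]))
for z in (26,30,34):
  print(z,"ledgeR far/near",ray(m,g((535,92)),z),ray(m,g((489,331)),z),"L far",ray(m,g((364,95)),z))
  print("  w1 R",ray(m1,g1((484,57)),z),ray(m1,g1((440,275)),z),"L",ray(m1,g1((335,62)),z),ray(m1,g1((305,282)),z))
for z in (45.5,49.5,53.5): print("lipR top inner?",ray(m,g((690,97)),z),ray(m,g((624,352)),z),"outer",ray(m,g((737,102)),z),ray(m,g((665,355)),z))
a,b=ray(m,g((22,68)),12),ray(m,g((790,60)),12);print("base far edge",a,b,np.arctan2(-(b-a)[0],-(b-a)[1])*-1)
a,b=ray(m1,g1((32,38)),12),ray(m1,g1((760,29)),12);print("base far edge w1",a,b,np.arctan2(-(b-a)[0],-(b-a)[1])*-1)
E
```

```text
26 ledgeR far/near [ 546.53 -176.65   26.  ] [ 452.88 -185.71   26.  ] L far [ 541.11 -116.18   26.  ]
  w1 R [ 546.1 -177.7   26. ] [ 451.62 -186.1    26.  ] L [ 539.76 -116.66   26.  ] [ 444.19 -127.18   26.  ]
30 ledgeR far/near [ 547.07 -173.98   30.  ] [ 454.65 -182.91   30.  ] L far [ 541.71 -114.3    30.  ]
  w1 R [ 546.36 -175.     30.  ] [ 452.72 -183.33   30.  ] L [ 540.07 -114.5    30.  ] [ 445.35 -124.93   30.  ]
34 ledgeR far/near [ 547.6 -171.3   34. ] [ 456.41 -180.12   34.  ] L far [ 542.32 -112.42   34.  ]
  w1 R [ 546.61 -172.3    34.  ] [ 453.82 -180.55   34.  ] L [ 540.38 -112.35   34.  ] [ 446.51 -122.68   34.  ]
lipR top inner? [ 551.2  -215.69   45.5 ] [ 456.61 -224.26   45.5 ] outer [ 550.68 -231.94   45.5 ] [ 456.49 -239.82   45.5 ]
lipR top inner? [ 551.7  -212.28   49.5 ] [ 458.44 -220.73   49.5 ] outer [ 551.19 -228.31   49.5 ] [ 458.32 -236.07   49.5 ]
lipR top inner? [ 552.2  -208.87   53.5 ] [ 460.28 -217.2    53.5 ] outer [ 551.7  -224.67   53.5 ] [ 460.16 -232.33   53.5 ]
base far edge [539.82   5.3   12.  ] [ 563.   -276.16   12.  ] 0.0821433847435406
base far edge w1 [539.48   6.6   12.  ] [ 564.83 -300.27   12.  ] 0.0824242753832733
```

```bash
cat >> h.py <<'E'
YAW=0.082; D0=np.array([496.2,-149.0,0]); BT=np.array([-3.,0.5,19.5])
HX=np.array([np.cos(YAW),np.sin(YAW),0]);HY=np.array([-np.sin(YAW),np.cos(YAW),0])
def target(ext_u,low_z,th):
    """TCP pose so board's -y end outermost point is at u=ext_u, its lowest corner at z=low_z, tilt th deg"""
    t=np.radians(th); c,s=np.cos(t),np.sin(t)
    B=D0+HY*(ext_u+80*c+10*s)+np.array([0,0,low_z+80*s])
    q=down(YAW,th); return B-R.from_quat(q).apply(BT),q
def board_state(s):
    Rt=R.from_quat(s["ee_rot"]); B=s["position"]+Rt.apply(BT)
    by=-Rt.as_matrix()[:,1]; n=-Rt.as_matrix()[:,2]
    lo=B-80*by; up=lo+10*n; hi=B+80*by
    f=lambda P:np.round([(P-D0)@HX,(P-D0)@HY,P[2]],1)
    print("B",f(B),"low",f(lo),"lowtop",f(up),"high",f(hi),f(hi+10*n),"tilt",round(np.degrees(np.arcsin(by[2])),2),"yawerr",round(np.degrees(np.arctan2(Rt.as_matrix()[1,0],Rt.as_matrix()[0,0])-YAW),2),"F",s["contact_force"].round(2),"Fu",round(s["contact_force"]@HY,2),"tq",s["wrist_torque"].round(2))
E
python3 - <<'E'
from h import *
from bench import eyes,arm
np.set_printoptions(suppress=True,precision=3)
s=arm.read_state(); board_state(s)
for c in("side","scene"):
    m=eyes.camera_model(c);print(c,-R.from_rotvec(m["rvec"]).inv().apply(m["tvec"]))
p,q=target(-60,70,14); print(p,toolmove(s,p,q))
E
```

```text
B [ 17.  169.4 167.2] low [ 16.3  89.4 167.2] lowtop [ 16.3  89.4 177.2] high [ 17.8 249.4 167.2] [ 17.8 249.4 177.2] tilt -0.01 yawerr -0.56 F [-0.23  0.08 -3.81] Fu 0.1 tq [ 0.03 -0.02 -0.02]
side [ -73.672 -451.145 1071.647]
scene [-862.518  138.361 1055.111]
[ 497.895 -132.997  108.395] (array([-1.547, 15.419,  7.837]), array([14.008, -0.008, -0.568]))
```

Emit:
jog_arm:
  rows:
    - [[-0.4, 3, 0], [0, 0, 0], 0]
    - [[-0.4, 4, 0.5], [5, 0, -0.6], 0]
    - [[-0.4, 4, 0], [5, 0, 0], 0]
    - [[-0.4, 4, 0], [4, 0, 0], 0]
    - [[0, 0, 0], [0, 0, 0], 0]

```text
clock: 6.95
position: [498.2, -131.3, 170.6]
ee_rot: [0.992, 0.038, -0.005, -0.122]
contact_force: [0.1, 0.1, -3.2]
gripper_width: 13.1
```

```bash
python3 - <<'E'
from h import *
from bench import eyes,arm
np.set_printoptions(suppress=True,precision=3)
s=arm.read_state(); board_state(s); print(s["position"],s["joints"])
p,q=target(-60,50,14); print(p,toolmove(s,p,q))
E
```

```text
B [  0.4  21.7 151.6] low [ -0.  -55.9 132.2] lowtop [ -0.  -58.3 141.9] high [  0.8  99.4 170.9] [  0.8  96.9 180.6] tilt 14.0 yawerr -0.28 F [ 0.14  0.12 -3.23] Fu 0.11 tq [-0.64 -0.06 -0.05]
[ 498.157 -131.289  170.61 ] [-0.095  0.308 -0.193 -0.267 -1.128  1.865]
[ 497.895 -132.997   88.395] (array([-0.028,  2.152,  7.937]), array([ 0.003,  0.012, -0.29 ]))
```

Emit:
jog_arm:
  rows:
    - [[0, 1, 2], [0, 0, -0.3], 0]
    - [[0, 1, 3], [0, 0, 0], 0]
    - [[0, 0.15, 1], [0, 0, 0], 0]
    - [[0, 0, 0], [0, 0, 0], 0]
    - [[0, 0, 0], [0, 0, 0], 0]

```text
clock: 7.58
position: [499.6, -134.5, 109.7]
ee_rot: [0.992, 0.044, -0.003, -0.121]
contact_force: [-0.5, -0.1, -3.1]
gripper_width: 12.9
```

```bash
cat > look.py <<'E'
import sys
from h import *
from bench import eyes,arm
def look(tag,cams=("wrist","side")):
    s=arm.read_state(); board_state(s)
    for c in cams:
        m=eyes.camera_model(c); im=np.ascontiguousarray(eyes.get_image(c)[:,:,::-1])
        np.savez(f"{tag}_{c}.npz",K=m["K"],rvec=m["rvec"],tvec=m["tvec"])
        if c=="side": im=cv2.resize(im[230:380,300:490],None,fx=4,fy=4,interpolation=cv2.INTER_CUBIC)
        cv2.imwrite(f"pics/{tag}_{c}.png",im)
    return s
if __name__=="__main__": 
    look(sys.argv[1],sys.argv[2:] or ("wrist","side"))
    s=arm.read_state(); board_state(s); print(s["position"].round(1),s["gripper_width"],s["joints"].round(2))
E
python3 look.py a1
```

```text
B [ 1.7 18.3 90.6] low [  2.3 -59.3  71.3] lowtop [  2.2 -61.7  81. ] high [  1.1  96.  109.9] [  1.   93.6 119.6] tilt 13.94 yawerr 0.38 F [-0.5  -0.06 -3.06] Fu -0.02 tq [-0.72 -0.08 -0.08]
B [ 1.5 18.2 90.6] low [  2.  -59.5  71.3] lowtop [  2.  -61.9  81. ] high [  0.9  95.8 109.9] [  0.9  93.4 119.6] tilt 13.96 yawerr 0.34 F [ 0.29 -1.22 -2.92] Fu -1.24 tq [-0.67 -0.07 -0.07]
[ 499.4 -134.7  109.7] 12.788780847397485 [-0.1   0.38 -0.25 -0.29 -1.    1.93]
```

View pics/a1_side.png

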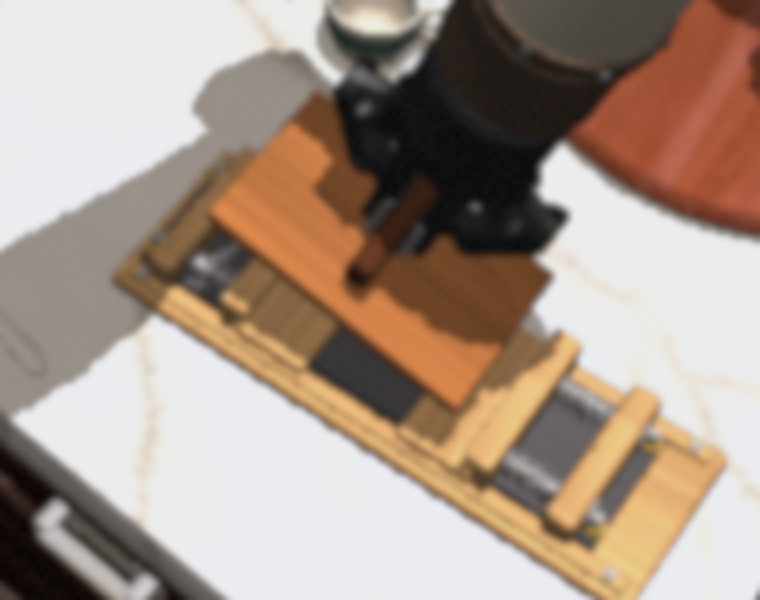

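View pics/a1_wrist.png

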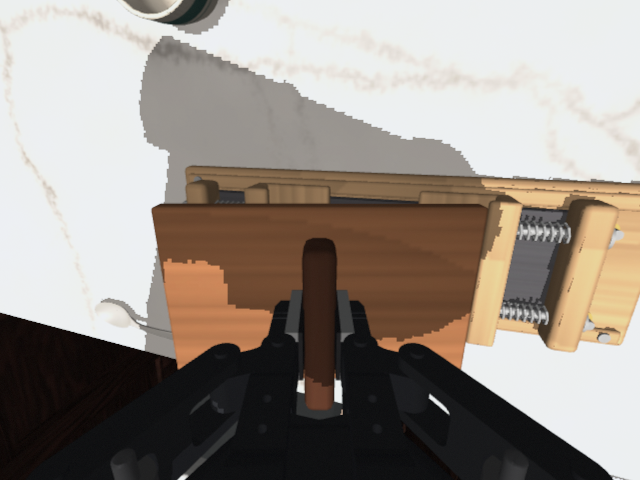

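```bash
python3 - <<'E'
from h import *
from bench import eyes,arm
np.set_printoptions(suppress=True,precision=2)
s=arm.read_state(); m=eyes.camera_model("side")
Rt=R.from_quat(s["ee_rot"]); Rb=Rt*R.from_quat([1,0,0,0])
P=lambda v:s["position"]+Rt.apply(BT)+Rb.apply(v)
pr=proj(m,[P([-50,-80,10]),P([50,-80,10]),P([-50,80,10]),P([50,80,10])]); print((pr-[300,230])*4+1.5)
# model lip tops
L=lambda v,u,z:D0+HX*v+HY*u+np.array([0,0,z])
for sg in(1,-1):
  for u in (68,75+7): print(sg,u,((proj(m,[L(-48,sg*u,49.5),L(48,sg*u,49.5)])-[300,230])*4+1.5).round(0).tolist())
E
```

```text
[[458.42 411.65]
 [558.99 276.22]
 [208.66 212.89]
 [317.19  88.74]]
1 68 [[243.0, 309.0], [343.0, 191.0]]
1 82 [[222.0, 295.0], [322.0, 179.0]]
-1 68 [[460.0, 448.0], [556.0, 320.0]]
-1 82 [[484.0, 463.0], [579.0, 333.0]]
```

```bash
python3 - <<'E'
from h import *
from bench import eyes
m=eyes.camera_model("side")
im=np.ascontiguousarray(eyes.get_image("side")[:,:,::-1])
c=cv2.resize(im[305:365,395:470],None,fx=10,fy=10,interpolation=cv2.INTER_CUBIC)
L=lambda v,u,z:D0+HX*v+HY*u+np.array([0,0,z])
c2=c.copy()
for z,col in((45.5,(255,0,0)),(49.5,(0,255,0)),(53.5,(0,0,255))):
    p=((proj(m,[L(-48,-68,z),L(48,-68,z)])-[395,305])*10+4.5).astype(int)
    cv2.line(c2,tuple(map(int,p[0])),tuple(map(int,p[1])),col,1)
cv2.imwrite("pics/z1.png",c2)
E
```

```text
(no output)
```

View pics/z1.png

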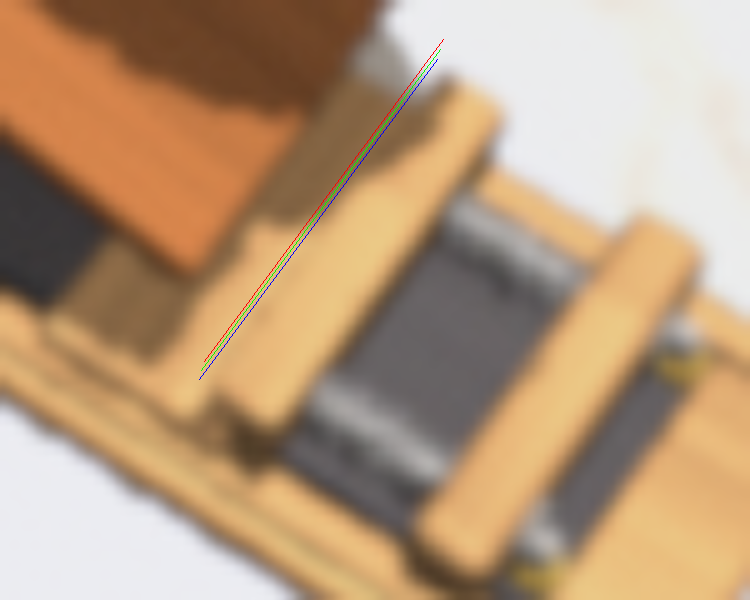

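```bash
sed -i 's/-149.0,0/-151.0,0/' h.py; cat > mv.py <<'E'
import sys
from h import *
from bench import arm
s=arm.read_state(); board_state(s); Rt=R.from_quat(s["ee_rot"])
a=[float(x) for x in sys.argv[1:]]
d=HX*a[0]+HY*a[1]+np.array([0,0,a[2]])
print("tool shift cm",(Rt.inv().apply(d)/10).round(3))
for n,v in(("x",HX),("u",HY),("z",np.array([0,0,1]))): print("10mm",n,(Rt.inv().apply(v)).round(3))
E
python3 mv.py 0 0 -36
```

```text
B [ 1.4 20.1 90.5] low [  1.9 -57.5  71.2] lowtop [  1.9 -59.9  80.9] high [  0.9  97.8 109.8] [  0.9  95.3 119.5] tilt 13.97 yawerr 0.32 F [-0.48  0.05 -2.19] Fu 0.09 tq [-0.69 -0.04  0.01]
tool shift cm [-0.014  0.869  3.494]
10mm x [1.    0.006 0.002]
10mm u [ 0.006 -0.97   0.241]
10mm z [ 0.004 -0.241 -0.97 ]
```

Emit:
jog_arm:
  rows:
    - [[-0.1, 0.29, 1.16], [0, 0, 0.3], 0]
    - [[0, 0.29, 1.16], [0, 0, 0], 0]
    - [[0, 0.24, 0.97], [0, 0, 0], 0]
    - [[0, 0, 0], [0, 0, 0], 0]
    - [[0, 0, 0], [0, 0, 0], 0]

```text
clock: 8.35
position: [497.9, -135.1, 74.5]
ee_rot: [0.992, 0.041, -0.005, -0.122]
contact_force: [1.0, -1.1, -2.5]
gripper_width: 12.9
```

```bash
python3 look.py a2
```

```text
B [-0.  20.  55.5] low [  0.  -57.7  36.2] lowtop [  0.  -60.1  45.9] high [-0.  97.6 74.8] [-0.  95.2 84.5] tilt 13.99 yawerr 0.01 F [ 0.95 -1.14 -2.51] Fu -1.22 tq [-0.74 -0.09  0.01]
B [ 0.2 20.  55.9] low [  0.2 -57.6  36.5] lowtop [  0.2 -60.   46.2] high [ 0.1 97.6 75.2] [ 0.1 95.2 84.9] tilt 13.98 yawerr 0.01 F [ 0.33 -0.75 -3.48] Fu -0.77 tq [-0.69 -0.07  0.01]
[ 498.  -135.    74.9] 13.002757045095116 [-0.11  0.43 -0.28 -0.3  -0.93  1.95]
```

View pics/a2_side.png

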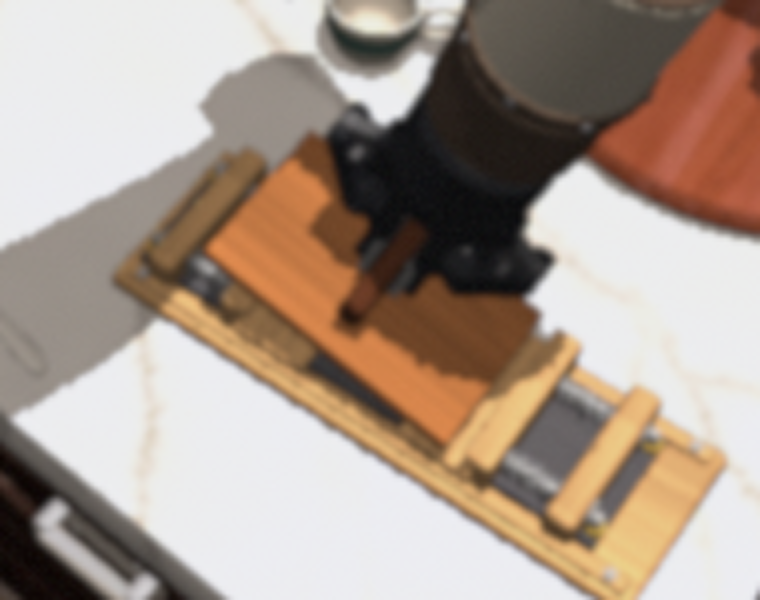

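View pics/a2_wrist.png

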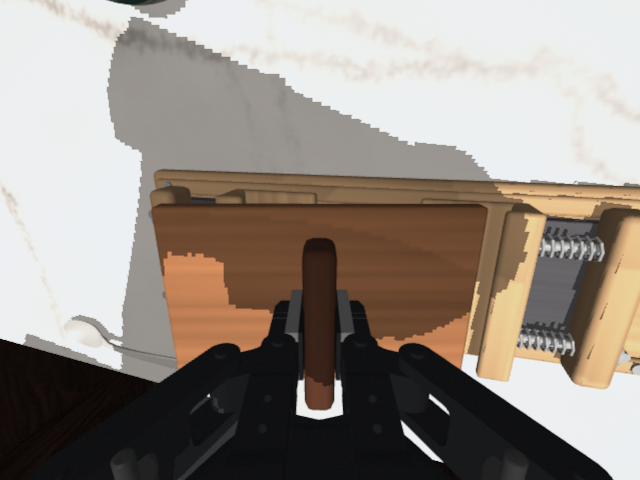

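Emit:
jog_arm:
  rows:
    - [[0, 0.048, 0.194], [0, 0, 0], 0]
    - [[0, 0.048, 0.194], [0, 0, 0], 0]
    - [[0, 0, 0], [0, 0, 0], 0]
    - [[0, 0, 0], [0, 0, 0], 0]

```text
clock: 8.95
position: [497.7, -135.0, 70.5]
ee_rot: [0.992, 0.041, -0.005, -0.122]
contact_force: [-0.8, -0.9, -4.3]
gripper_width: 13.1
```

```bash
cat > st.py <<'E'
from h import *
from bench import arm,eyes
F=[];T=[];P=[]
for i in range(3):
    s=arm.read_state();F.append(s["contact_force"]);T.append(s["wrist_torque"]);P.append(s["position"]); eyes.get_image("side")
s=dict(s);s["contact_force"]=np.mean(F,0);s["wrist_torque"]=np.mean(T,0);s["position"]=np.mean(P,0)
board_state(s);print(s["position"].round(1),s["clock"])
E
python3 st.py
```

```text
B [-0.2 20.1 51.5] low [ -0.2 -57.5  32.2] lowtop [ -0.2 -59.9  41.9] high [-0.2 97.7 70.9] [-0.2 95.3 80.6] tilt 14.0 yawerr 0.01 F [-0.56 -0.19 -3.47] Fu -0.14 tq [-0.72 -0.05  0.02]
[ 497.7 -134.9   70.6] 9.05
```

Emit:
jog_arm:
  rows:
    - [[0, 0.024, 0.097], [0, 0, 0], 0]
    - [[0, 0.024, 0.097], [0, 0, 0], 0]
    - [[0, 0, 0], [0, 0, 0], 0]
    - [[0, 0, 0], [0, 0, 0], 0]

```text
clock: 9.6
position: [497.6, -134.9, 68.5]
ee_rot: [0.992, 0.041, -0.005, -0.122]
contact_force: [-0.0, -0.4, -3.0]
gripper_width: 13.1
```

```bash
python3 st.py
```

```text
B [-0.2 20.1 49.5] low [ -0.2 -57.5  30.2] lowtop [ -0.2 -59.9  39.9] high [-0.2 97.7 68.9] [-0.2 95.3 78.6] tilt 14.0 yawerr 0.01 F [-0.02  0.23 -2.81] Fu 0.24 tq [-0.69 -0.06  0.04]
[ 497.7 -134.9   68.6] 9.7
```

Emit:
jog_arm:
  rows:
    - [[0, 0.024, 0.097], [0, 0, 0], 0]
    - [[0, 0, 0], [0, 0, 0], 0]
    - [[0, 0, 0], [0, 0, 0], 0]

```text
clock: 10.12
position: [497.6, -134.9, 67.5]
ee_rot: [0.992, 0.041, -0.005, -0.122]
contact_force: [0.4, -1.2, -2.4]
gripper_width: 12.7
```

```bash
python3 st.py
```

```text
B [-0.2 20.1 48.5] low [ -0.2 -57.5  29.2] lowtop [ -0.2 -59.9  38.9] high [-0.3 97.7 67.9] [-0.3 95.3 77.6] tilt 14.0 yawerr 0.01 F [ 0.45 -0.34 -2.97] Fu -0.38 tq [-0.69 -0.08 -0.  ]
[ 497.6 -134.9   67.6] 10.225
```

Emit:
jog_arm:
  rows:
    - [[0, 0.024, 0.097], [0, 0, 0], 0]
    - [[0, 0, 0], [0, 0, 0], 0]
    - [[0, 0, 0], [0, 0, 0], 0]

```text
clock: 10.65
position: [497.6, -134.9, 66.5]
ee_rot: [0.992, 0.041, -0.005, -0.122]
contact_force: [0.0, 0.2, -3.7]
gripper_width: 12.9
```

```bash
python3 st.py
```

```text
B [-0.2 20.1 47.5] low [ -0.2 -57.5  28.2] lowtop [ -0.2 -59.9  37.9] high [-0.2 97.8 66.9] [-0.2 95.3 76.6] tilt 14.0 yawerr 0.01 F [ 0.38  0.47 -3.4 ] Fu 0.43 tq [-0.73 -0.06  0.03]
[ 497.7 -134.9   66.6] 10.75
```

Emit:
jog_arm:
  rows:
    - [[0, 0.024, 0.097], [0, 0, 0], 0]
    - [[0, 0, 0], [0, 0, 0], 0]
    - [[0, 0, 0], [0, 0, 0], 0]

```text
clock: 11.18
position: [497.6, -134.9, 65.5]
ee_rot: [0.992, 0.041, -0.005, -0.122]
contact_force: [-0.1, -0.0, -3.3]
gripper_width: 13.1
```

```bash
python3 st.py
```

```text
B [-0.2 20.1 46.5] low [ -0.2 -57.5  27.2] lowtop [ -0.2 -59.9  36.9] high [-0.2 97.8 65.9] [-0.3 95.3 75.6] tilt 14.0 yawerr 0.01 F [-0.04  0.11 -3.03] Fu 0.11 tq [-0.7  -0.08 -0.01]
[ 497.7 -134.9   65.5] 11.275
```

Emit:
jog_arm:
  rows:
    - [[0, 0.024, 0.097], [0, 0, 0], 0]
    - [[0, 0, 0], [0, 0, 0], 0]
    - [[0, 0, 0], [0, 0, 0], 0]

```text
clock: 11.7
position: [497.6, -134.9, 64.5]
ee_rot: [0.992, 0.041, -0.005, -0.122]
contact_force: [0.3, 0.5, -3.0]
gripper_width: 12.9
```

```bash
python3 st.py; python3 look.py a3
```

```text
B [-0.2 20.1 45.5] low [ -0.2 -57.5  26.2] lowtop [ -0.2 -59.9  35.9] high [-0.2 97.7 64.9] [-0.2 95.3 74.6] tilt 14.0 yawerr 0.01 F [ 0.14 -0.09 -3.07] Fu -0.11 tq [-0.7  -0.07 -0.03]
[ 497.7 -134.9   64.5] 11.8
B [-0.2 20.1 45.5] low [ -0.2 -57.5  26.2] lowtop [ -0.2 -59.9  35.9] high [-0.2 97.7 64.9] [-0.2 95.3 74.6] tilt 14.0 yawerr 0.01 F [ 0.63  0.15 -2.91] Fu 0.1 tq [-0.71 -0.04  0.03]
B [-0.2 20.1 45.5] low [ -0.2 -57.5  26.2] lowtop [ -0.2 -59.9  35.9] high [-0.2 97.7 64.9] [-0.2 95.3 74.6] tilt 14.0 yawerr 0.01 F [ 0.74  0.32 -2.62] Fu 0.26 tq [-0.73 -0.07  0.02]
[ 497.7 -134.9   64.6] 12.769248102826648 [-0.11  0.44 -0.29 -0.31 -0.91  1.96]
```

View pics/a3_side.png

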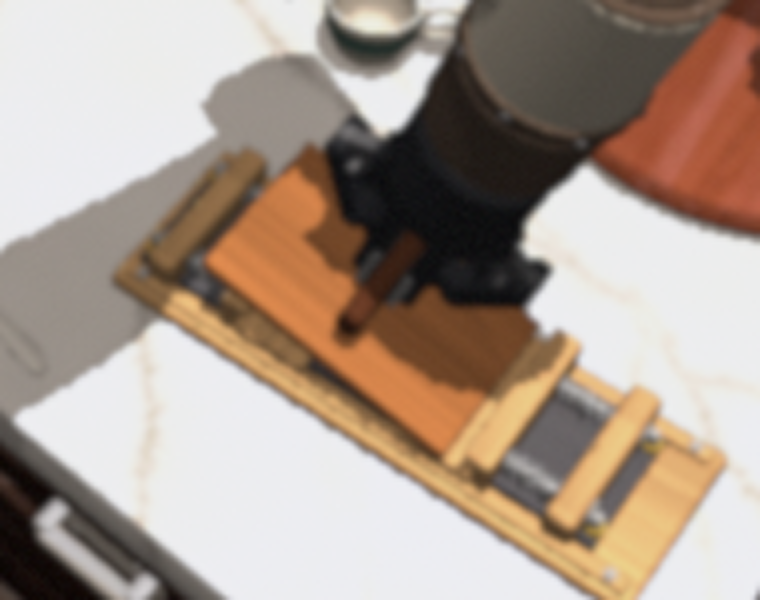

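View pics/a3_wrist.png

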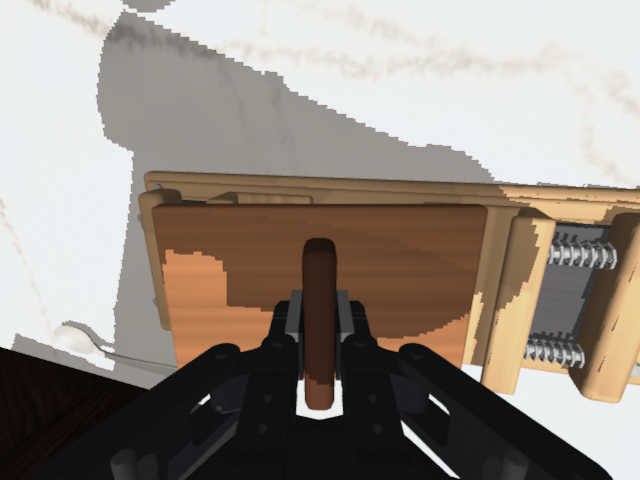

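Emit:
jog_arm:
  rows:
    - [[0, 0.024, 0.097], [0, 0, 0], 0]
    - [[0, 0, 0], [0, 0, 0], 0]
    - [[0, 0, 0], [0, 0, 0], 0]

```text
clock: 12.32
position: [497.8, -134.9, 63.7]
ee_rot: [0.992, 0.041, -0.005, -0.122]
contact_force: [-0.3, 0.8, -2.1]
gripper_width: 12.8
```

```bash
python3 st.py
```

```text
B [-0.1 20.1 44.7] low [ -0.1 -57.5  25.3] lowtop [ -0.1 -59.9  35. ] high [-0.2 97.8 64. ] [-0.2 95.3 73.7] tilt 14.0 yawerr 0.01 F [ 0.26  0.47 -1.64] Fu 0.45 tq [-0.58 -0.04 -0.01]
[ 497.7 -134.9   63.7] 12.425
```

Emit:
jog_arm:
  rows:
    - [[0, 0.024, 0.097], [0, 0, 0], 0]
    - [[0, 0, 0], [0, 0, 0], 0]
    - [[0, 0, 0], [0, 0, 0], 0]

```text
clock: 12.85
position: [497.8, -134.9, 63.1]
ee_rot: [0.992, 0.041, -0.005, -0.122]
contact_force: [-1.3, 1.4, 5.0]
gripper_width: 12.7
```

```bash
python3 st.py
```

```text
B [-0.  20.1 44. ] low [  0.  -57.5  24.7] lowtop [ -0.  -59.9  34.4] high [-0.1 97.8 63.4] [-0.1 95.3 73.1] tilt 13.99 yawerr 0.03 F [-1.77  1.68  4.9 ] Fu 1.82 tq [-0.07  0.41  0.08]
[ 497.8 -134.9   63.1] 12.95
```

Emit:
jog_arm:
  rows:
    - [[0, -0.046, -0.184], [0, 0, 0], 0]
    - [[0, 0, 0], [0, 0, 0], 0]
    - [[0, 0.29, -0.073], [0, 0, 0], 0]
    - [[0, 0.29, -0.073], [0, 0, 0], 0]
    - [[0, 0.29, -0.073], [0, 0, 0], 0]
    - [[0, 0, 0], [0, 0, 0], 0]
    - [[0, 0, 0], [0, 0, 0], 0]

```text
clock: 13.88
position: [498.3, -143.9, 64.4]
ee_rot: [0.992, 0.041, -0.005, -0.122]
contact_force: [0.0, -0.0, -2.9]
gripper_width: 12.4
```

```bash
python3 st.py
```

```text
B [-0.3 11.2 45.4] low [ -0.2 -66.4  26. ] lowtop [ -0.3 -68.9  35.7] high [-0.3 88.8 64.8] [-0.3 86.4 74.5] tilt 14.0 yawerr 0.01 F [-0.28  0.19 -3.19] Fu 0.21 tq [-0.71 -0.04 -0.  ]
[ 498.3 -143.8   64.4] 13.975
```

Free in the gap at the right height. I'll push on under the lip in small steps and feel for the groove floor.

Emit:
jog_arm:
  rows:
    - [[0, 0.194, -0.048], [0, 0, 0], 0]
    - [[0, 0.097, -0.024], [0, 0, 0], 0]
    - [[0, 0, 0], [0, 0, 0], 0]
    - [[0, 0, 0], [0, 0, 0], 0]

```text
clock: 14.52
position: [498.6, -146.8, 64.5]
ee_rot: [0.992, 0.041, -0.005, -0.122]
contact_force: [-0.1, 0.4, -4.2]
gripper_width: 12.9
```

```bash
python3 st.py
```

```text
B [-0.2  8.2 45.4] low [ -0.2 -69.4  26.1] lowtop [ -0.2 -71.9  35.8] high [-0.3 85.8 64.8] [-0.3 83.4 74.5] tilt 14.0 yawerr 0.01 F [-0.58  0.3  -3.45] Fu 0.35 tq [-0.7  -0.03 -0.  ]
[ 498.6 -146.8   64.5] 14.625
```

Emit:
jog_arm:
  rows:
    - [[0, 0.097, -0.024], [0, 0, 0], 0]
    - [[0, 0.097, -0.024], [0, 0, 0], 0]
    - [[0, 0, 0], [0, 0, 0], 0]
    - [[0, 0, 0], [0, 0, 0], 0]

```text
clock: 15.18
position: [498.8, -148.8, 64.5]
ee_rot: [0.992, 0.041, -0.005, -0.122]
contact_force: [1.1, 0.5, -2.4]
gripper_width: 12.8
```

```bash
python3 look.py a4; python3 st.py
```

```text
B [-0.3  6.2 45.4] low [ -0.2 -71.5  26.1] lowtop [ -0.2 -73.9  35.8] high [-0.3 83.8 64.8] [-0.3 81.4 74.5] tilt 14.0 yawerr 0.01 F [ 1.08  0.47 -2.37] Fu 0.38 tq [-0.75 -0.05 -0.01]
B [-0.2  6.2 45.4] low [ -0.2 -71.5  26.1] lowtop [ -0.2 -73.9  35.8] high [-0.3 83.8 64.8] [-0.3 81.4 74.5] tilt 14.0 yawerr 0.01 F [-1.   -0.22 -3.16] Fu -0.14 tq [-0.74 -0.05  0.03]
[ 498.8 -148.8   64.5] 12.865210411973383 [-0.13  0.45 -0.28 -0.3  -0.92  1.98]
B [-0.2  6.2 45.4] low [ -0.2 -71.4  26.1] lowtop [ -0.2 -73.9  35.8] high [-0.3 83.8 64.8] [-0.3 81.4 74.5] tilt 14.0 yawerr 0.01 F [-0.27 -0.35 -3.34] Fu -0.33 tq [-0.71 -0.07 -0.01]
[ 498.8 -148.8   64.5] 15.375
```

View pics/a4_side.png

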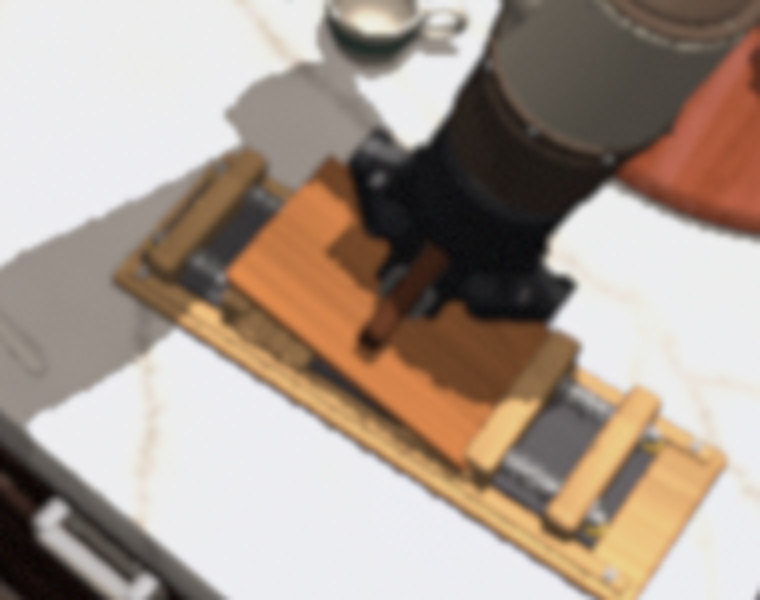

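View pics/a4_wrist.png

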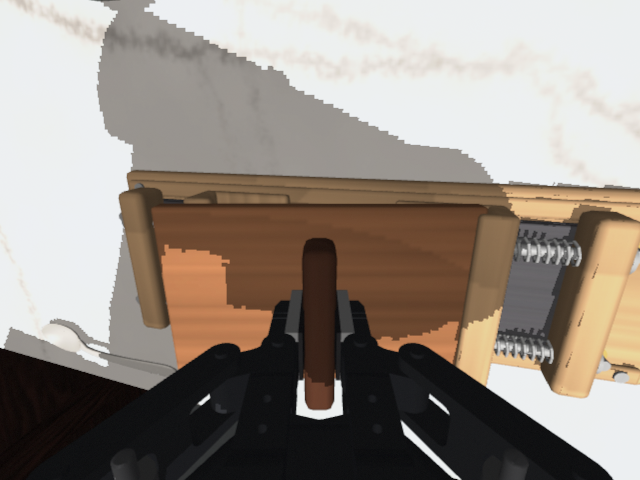

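The wrist view shows the lip overlapping the board's right edge at about (490,215)–(465,350), so the low end is under it. I'll continue.

Emit:
jog_arm:
  rows:
    - [[0, 0.097, -0.024], [0, 0, 0], 0]
    - [[0, 0.097, -0.024], [0, 0, 0], 0]
    - [[0, 0, 0], [0, 0, 0], 0]
    - [[0, 0, 0], [0, 0, 0], 0]

```text
clock: 15.92
position: [499.0, -150.6, 64.5]
ee_rot: [0.992, 0.041, -0.005, -0.122]
contact_force: [-0.1, 3.2, -1.8]
gripper_width: 13.0
```

```bash
python3 st.py
```

```text
B [-0.2  4.4 45.5] low [ -0.2 -73.2  26.1] lowtop [ -0.2 -75.7  35.8] high [-0.2 82.  64.8] [-0.3 79.6 74.5] tilt 14.01 yawerr 0.01 F [-0.21  2.81 -2.12] Fu 2.82 tq [-0.05 -0.09 -0.02]
[ 498.9 -150.6   64.5] 16.025
```

Emit:
jog_arm:
  rows:
    - [[0, 0.097, -0.024], [0, 0, 0], 0]
    - [[0, 0.097, -0.024], [0, 0, 0], 0]
    - [[0, 0, 0], [0, 0, 0], 0]
    - [[0, 0, 0], [0, 0, 0], 0]

```text
clock: 16.58
position: [499.1, -152.8, 64.5]
ee_rot: [0.992, 0.041, -0.005, -0.122]
contact_force: [0.1, 3.0, -1.9]
gripper_width: 13.2
```

```bash
python3 st.py
```

```text
B [-0.2  2.2 45.4] low [ -0.2 -75.4  26.1] lowtop [ -0.2 -77.8  35.8] high [-0.3 79.8 64.8] [-0.3 77.4 74.5] tilt 14.0 yawerr 0.01 F [ 0.03  3.03 -1.77] Fu 3.02 tq [ 0.25 -0.08 -0.  ]
[ 499.1 -152.8   64.5] 16.675
```

Emit:
jog_arm:
  rows:
    - [[0, 0.097, -0.024], [0, 0, 0], 0]
    - [[0, 0.194, -0.048], [0, 0, 0], 0]
    - [[0, 0.194, -0.048], [0, 0, 0], 0]
    - [[0, 0.194, -0.048], [0, 0, 0], 0]
    - [[0, 0.194, -0.048], [0, 0, 0], 0]
    - [[0, 0.194, -0.048], [0, 0, 0], 0]
    - [[0, 0.194, -0.048], [0, 0, 0], 0]
    - [[0, 0.097, -0.024], [0, 0, 0], 0]
    - [[0, 0, 0], [0, 0, 0], 0]

```text
clock: 17.85
position: [500.2, -165.7, 64.6]
ee_rot: [0.992, 0.041, -0.005, -0.123]
contact_force: [-0.4, 7.2, -0.3]
gripper_width: 12.9
```

```bash
python3 st.py
```

```text
B [ -0.3 -10.6  45.6] low [ -0.3 -88.2  26. ] lowtop [ -0.3 -90.7  35.7] high [-0.3 66.9 65.1] [-0.3 64.5 74.8] tilt 14.12 yawerr 0.0 F [-0.03  8.01  0.24] Fu 7.99 tq [ 1.83 -0.08 -0.06]
[ 500.1 -165.6   64.6] 17.95
```

Emit:
jog_arm:
  rows:
    - [[0, 0.194, -0.048], [0, 0, 0], 0]
    - [[0, 0.194, -0.048], [0, 0, 0], 0]
    - [[0, 0.097, -0.024], [0, 0, 0], 0]
    - [[0, 0, 0], [0, 0, 0], 0]
    - [[0, 0, 0], [0, 0, 0], 0]

```text
clock: 18.62
position: [500.5, -170.0, 64.7]
ee_rot: [0.992, 0.041, -0.005, -0.123]
contact_force: [0.2, 10.5, 1.3]
gripper_width: 12.5
```

```bash
python3 st.py; python3 look.py a5
```

```text
B [ -0.3 -15.   45.6] low [ -0.3 -92.6  26. ] lowtop [ -0.3 -95.   35.7] high [-0.3 62.5 65.2] [-0.3 60.1 74.9] tilt 14.17 yawerr 0.0 F [0.27 9.92 1.17] Fu 9.86 tq [ 2.4  -0.1  -0.08]
[ 500.5 -170.    64.7] 18.725
B [ -0.3 -15.   45.6] low [ -0.3 -92.6  26.1] lowtop [ -0.3 -95.   35.7] high [-0.3 62.5 65.2] [-0.3 60.1 74.9] tilt 14.17 yawerr 0.0 F [0.54 9.85 1.29] Fu 9.77 tq [ 2.38 -0.1  -0.05]
B [ -0.3 -15.   45.7] low [ -0.3 -92.6  26.1] lowtop [ -0.3 -95.   35.8] high [-0.3 62.5 65.2] [-0.3 60.1 74.9] tilt 14.17 yawerr 0.01 F [ 0.18 10.68  0.84] Fu 10.63 tq [ 2.39 -0.08  0.02]
[ 500.5 -170.    64.7] 12.743572497622731 [-0.17  0.46 -0.25 -0.3  -0.94  2.01]
```

View pics/a5_side.png

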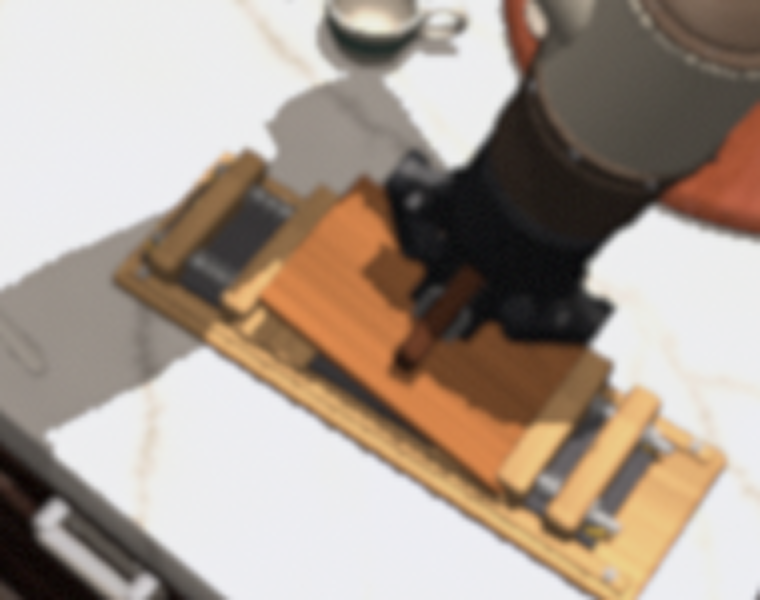

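View pics/a5_wrist.png

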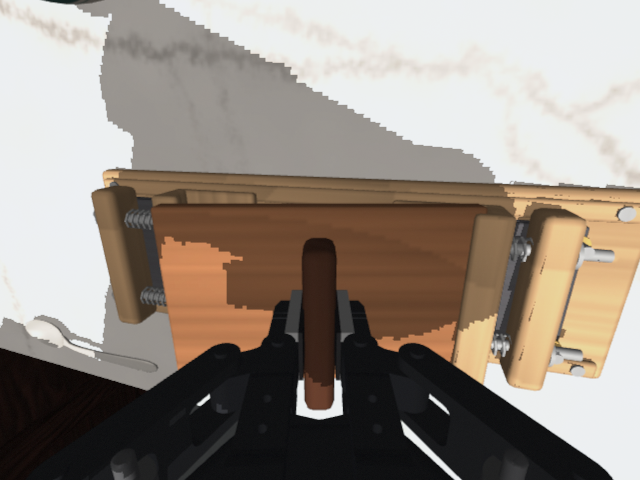

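Emit:
jog_arm:
  rows:
    - [[0, 0.078, -0.02], [0, 0, 0], 0]
    - [[0, -0.028, 0.281], [-2, 0, 0], 0]
    - [[0, -0.028, 0.281], [-2, 0, 0], 0]
    - [[0, -0.028, 0.281], [-2, 0, 0], 0]
    - [[0, 0, 0], [0, 0, 0], 0]
    - [[0, 0, 0], [0, 0, 0], 0]

```text
clock: 19.62
position: [500.4, -168.3, 56.5]
ee_rot: [0.997, 0.041, -0.003, -0.071]
contact_force: [-0.4, 10.5, 0.4]
gripper_width: 12.8
```

```bash
python3 st.py; python3 look.py a6
```

```text
B [ -0.3 -15.4  37.1] low [ -0.3 -94.6  25.8] lowtop [ -0.3 -96.   35.7] high [-0.3 63.8 48.4] [-0.3 62.4 58.3] tilt 8.13 yawerr 0.01 F [-0.08 10.42  0.58] Fu 10.39 tq [ 2.66  0.06 -0.06]
[ 500.4 -168.4   56.5] 19.725
B [ -0.3 -15.5  37.1] low [ -0.3 -94.7  25.8] lowtop [ -0.3 -96.1  35.7] high [-0.3 63.7 48.4] [-0.3 62.3 58.3] tilt 8.13 yawerr 0.01 F [-0.13 10.22  0.03] Fu 10.2 tq [2.7  0.05 0.04]
B [ -0.3 -15.5  37.1] low [ -0.3 -94.7  25.8] lowtop [ -0.3 -96.1  35.7] high [-0.3 63.7 48.4] [-0.3 62.3 58.3] tilt 8.13 yawerr 0.01 F [-0.51  9.8  -0.67] Fu 9.81 tq [ 2.68  0.07 -0.04]
[ 500.4 -168.5   56.5] 13.083722850569595 [-0.1   0.45 -0.33 -0.19 -0.82  1.89]
```

View pics/a6_side.png

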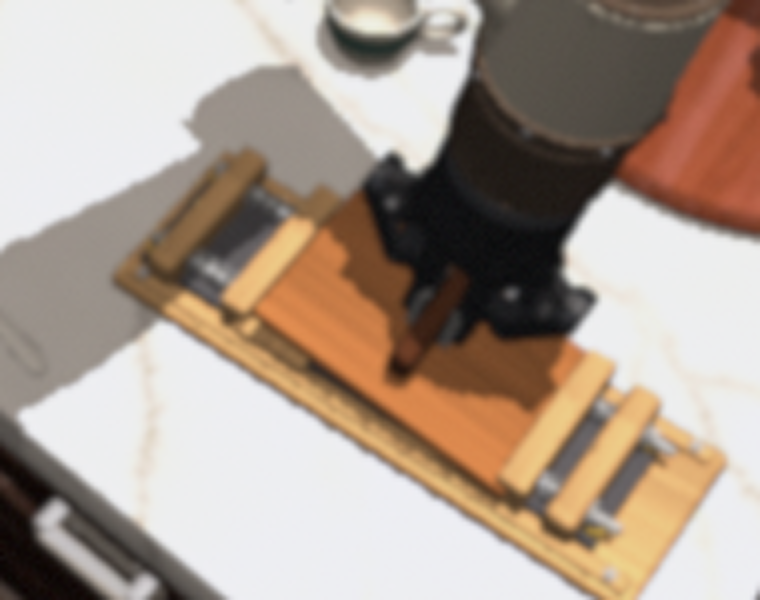

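View pics/a6_wrist.png

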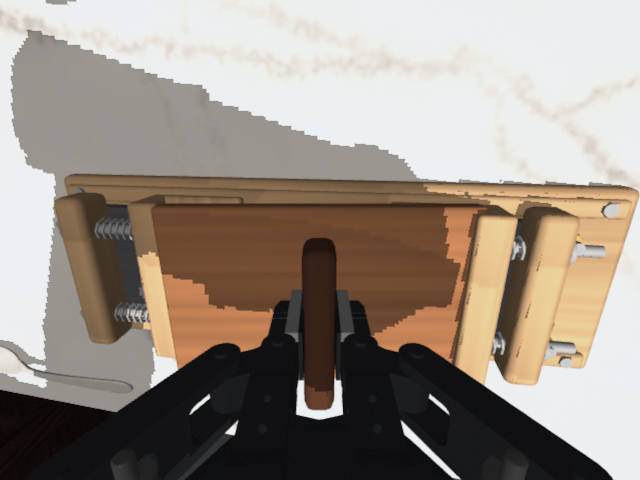

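Emit:
jog_arm:
  rows:
    - [[0, -0.028, 0.281], [-2, 0, 0], 0]
    - [[0, -0.028, 0.281], [-2, 0, 0], 0]
    - [[0, -0.028, 0.281], [-2, 0, 0], 0]
    - [[0, 0, 0], [0, 0, 0], 0]
    - [[0, 0, 0], [0, 0, 0], 0]

```text
clock: 20.5
position: [500.2, -167.0, 48.1]
ee_rot: [0.999, 0.041, -0.001, -0.018]
contact_force: [-1.3, 9.7, 0.8]
gripper_width: 12.9
```

```bash
python3 st.py; python3 look.py a7 wrist
```

```text
B [ -0.3 -16.1  28.5] low [ -0.3 -96.   25.6] lowtop [ -0.3 -96.4  35.6] high [-0.3 63.9 31.5] [-0.3 63.5 41.4] tilt 2.08 yawerr 0.01 F [-1.3  10.49  0.37] Fu 10.56 tq [2.9  0.25 0.  ]
[ 500.2 -167.    48.1] 20.6
B [ -0.3 -16.2  28.6] low [ -0.3 -96.1  25.6] lowtop [ -0.3 -96.5  35.6] high [-0.3 63.8 31.5] [-0.3 63.4 41.4] tilt 2.08 yawerr 0.01 F [-1.27  9.85  1.78] Fu 9.92 tq [ 2.9   0.27 -0.02]
B [ -0.3 -16.2  28.5] low [ -0.3 -96.1  25.6] lowtop [ -0.3 -96.5  35.6] high [-0.3 63.8 31.4] [-0.3 63.4 41.4] tilt 2.08 yawerr 0.01 F [-1.03 10.67  0.21] Fu 10.72 tq [2.88 0.28 0.01]
[ 500.2 -167.1   48. ] 12.512759462085556 [-0.04  0.44 -0.43 -0.06 -0.71  1.73]
```

View pics/a7_wrist.png

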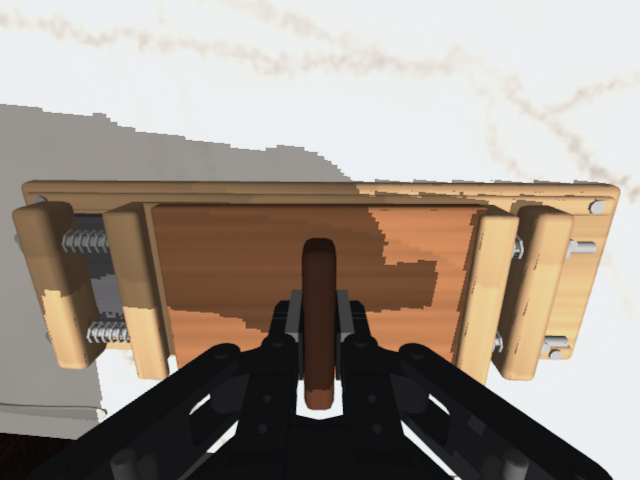

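Emit:
jog_arm:
  rows:
    - [[0, -0.028, 0.281], [-2, 0, 0], 0]
    - [[0, 0, 0], [0, 0, 0], 0]
    - [[0, 0, 0], [0, 0, 0], 0]

```text
clock: 21.08
position: [500.2, -166.8, 45.2]
ee_rot: [0.999, 0.041, 0.0, -0.001]
contact_force: [-1.1, 10.2, -0.3]
gripper_width: 12.5
```

```bash
python3 st.py; python3 mv.py 0 15.9 0; python3 look.py a8
```

```text
B [ -0.3 -16.6  25.7] low [ -0.3 -96.6  25.6] lowtop [ -0.3 -96.6  35.6] high [-0.4 63.4 25.8] [-0.4 63.4 35.8] tilt 0.07 yawerr 0.02 F [-1.21 10.27 -0.05] Fu 10.33 tq [2.99 0.29 0.02]
[ 500.2 -166.8   45.2] 21.175
B [ -0.3 -16.6  25.7] low [ -0.3 -96.6  25.6] lowtop [ -0.3 -96.6  35.6] high [-0.3 63.4 25.8] [-0.3 63.4 35.8] tilt 0.07 yawerr 0.01 F [-1.89 10.39 -0.38] Fu 10.51 tq [2.99 0.36 0.  ]
tool shift cm [ 0.    -1.59   0.002]
10mm x [1. 0. 0.]
10mm u [ 0.    -1.     0.001]
10mm z [ 0.    -0.001 -1.   ]
B [ -0.3 -16.6  25.7] low [ -0.3 -96.6  25.6] lowtop [ -0.3 -96.6  35.6] high [-0.3 63.4 25.8] [-0.3 63.4 35.8] tilt 0.07 yawerr 0.01 F [-1.89 10.39 -0.38] Fu 10.51 tq [2.99 0.36 0.  ]
B [ -0.3 -16.6  25.7] low [ -0.3 -96.6  25.6] lowtop [ -0.3 -96.6  35.6] high [-0.4 63.4 25.8] [-0.4 63.4 35.8] tilt 0.07 yawerr 0.01 F [-1.92  9.96  0.42] Fu 10.09 tq [3.03 0.31 0.  ]
[ 500.2 -166.9   45.2] 12.871644629234169 [-0.01  0.44 -0.46 -0.   -0.67  1.67]
```

View pics/a8_side.png

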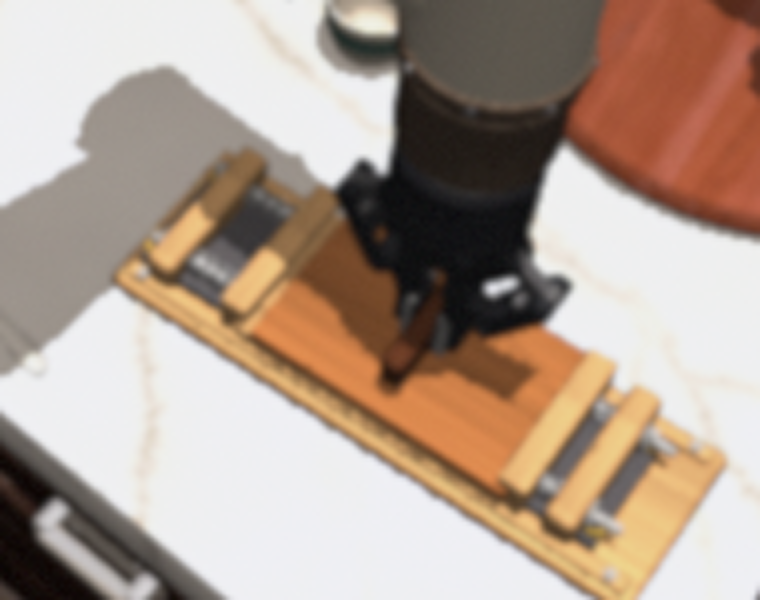

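View pics/a8_wrist.png

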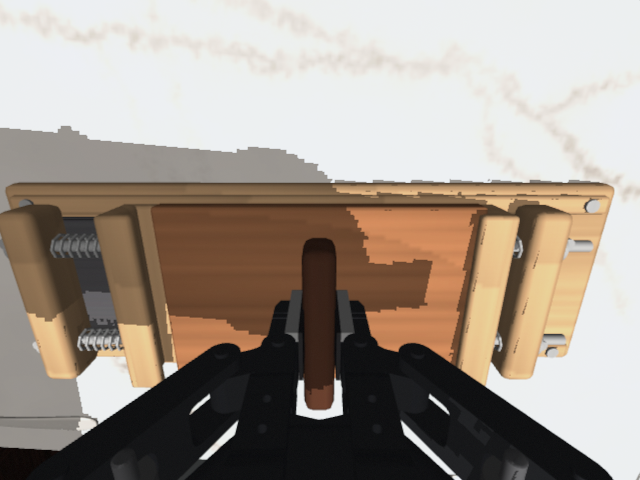

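The board is level between the jaws, with a gap to the left lip at about (150,215). I'll ease it back slowly.

Emit:
jog_arm:
  rows:
    - [[0, -0.1, 0], [0, 0, 0], 0]
    - [[0, -0.15, 0], [0, 0, 0], 0]
    - [[0, -0.15, 0], [0, 0, 0], 0]
    - [[0, -0.15, 0], [0, 0, 0], 0]
    - [[0, -0.15, 0], [0, 0, 0], 0]
    - [[0, -0.15, 0], [0, 0, 0], 0]
    - [[0, -0.1, 0], [0, 0, 0], 0]
    - [[0, 0, 0], [0, 0, 0], 0]
    - [[0, 0, 0], [0, 0, 0], 0]

```text
clock: 22.45
position: [499.4, -158.0, 45.1]
ee_rot: [0.999, 0.041, 0.0, -0.0]
contact_force: [-0.9, 7.1, -1.9]
gripper_width: 13.1
```

```bash
python3 st.py
```

```text
B [-0.3 -7.8 25.7] low [ -0.3 -87.8  25.6] lowtop [ -0.3 -87.8  35.6] high [-0.4 72.2 25.7] [-0.4 72.2 35.7] tilt 0.03 yawerr 0.01 F [-0.87  6.52 -1.61] Fu 6.57 tq [2.05 0.24 0.02]
[ 499.4 -158.    45.2] 22.55
```

Emit:
jog_arm:
  rows:
    - [[0, -0.1, 0], [0, 0, 0], 0]
    - [[0, -0.1, 0], [0, 0, 0], 0]
    - [[0, -0.1, 0], [0, 0, 0], 0]
    - [[0, -0.1, 0], [0, 0, 0], 0]
    - [[0, 0, 0], [0, 0, 0], 0]
    - [[0, 0, 0], [0, 0, 0], 0]

```text
clock: 23.35
position: [499.2, -154.6, 45.2]
ee_rot: [0.999, 0.041, 0.0, 0.0]
contact_force: [-1.7, 4.0, -2.9]
gripper_width: 13.2
```

```bash
python3 st.py
```

```text
B [-0.3 -4.3 25.7] low [ -0.3 -84.3  25.7] lowtop [ -0.3 -84.3  35.7] high [-0.3 75.7 25.7] [-0.3 75.7 35.7] tilt -0.0 yawerr 0.0 F [-1.44  3.38 -3.2 ] Fu 3.48 tq [0.94 0.13 0.  ]
[ 499.2 -154.6   45.2] 23.45
```

Emit:
jog_arm:
  rows:
    - [[0, -0.1, 0], [0, 0, 0], 0]
    - [[0, -0.1, 0], [0, 0, 0], 0]
    - [[0, 0, 0], [0, 0, 0], 0]
    - [[0, 0, 0], [0, 0, 0], 0]

```text
clock: 24.0
position: [499.0, -152.5, 45.2]
ee_rot: [0.999, 0.041, 0.0, 0.0]
contact_force: [-1.3, 1.2, -4.6]
gripper_width: 13.0
```

```bash
python3 st.py
```

```text
B [-0.3 -2.2 25.7] low [ -0.3 -82.2  25.7] lowtop [ -0.3 -82.2  35.7] high [-0.3 77.8 25.7] [-0.3 77.8 35.7] tilt -0.0 yawerr 0.01 F [-0.62  1.1  -4.79] Fu 1.14 tq [0.45 0.08 0.03]
[ 499.  -152.5   45.2] 24.1
```

Emit:
jog_arm:
  rows:
    - [[0, -0.08, 0], [0, 0, 0], 0]
    - [[0, -0.08, 0], [0, 0, 0], 0]
    - [[0, 0, 0.03], [0, 0, 0], 0]
    - [[0, 0, 0], [0, 0, 0], 0]
    - [[0, 0, 0], [0, 0, 0], 0]

```text
clock: 24.78
position: [498.9, -151.0, 45.2]
ee_rot: [0.999, 0.041, 0.0, 0.0]
contact_force: [-1.8, 1.4, -2.6]
gripper_width: 12.6
```

```bash
python3 st.py; python3 look.py a9
```

```text
B [-0.3 -0.7 25.7] low [ -0.3 -80.7  25.7] lowtop [ -0.3 -80.7  35.7] high [-0.3 79.3 25.7] [-0.3 79.3 35.7] tilt -0.01 yawerr 0.02 F [-1.61  0.46 -2.18] Fu 0.59 tq [0.05 0.43 0.02]
[ 498.9 -150.9   45.2] 24.875
B [-0.2 -0.6 25.7] low [ -0.2 -80.6  25.7] lowtop [ -0.2 -80.6  35.7] high [-0.3 79.4 25.7] [-0.3 79.4 35.7] tilt -0.01 yawerr 0.01 F [-2.    0.05 -2.39] Fu 0.21 tq [0.09 0.45 0.02]
B [-0.3 -0.6 25.7] low [ -0.2 -80.6  25.7] lowtop [ -0.2 -80.6  35.7] high [-0.3 79.4 25.6] [-0.3 79.4 35.6] tilt -0.01 yawerr 0.02 F [-1.29 -0.2  -0.7 ] Fu -0.09 tq [0.08 0.49 0.02]
[ 498.9 -150.9   45.2] 13.117760370720582 [ 0.02  0.43 -0.47  0.   -0.67  1.64]
```

View pics/a9_side.png

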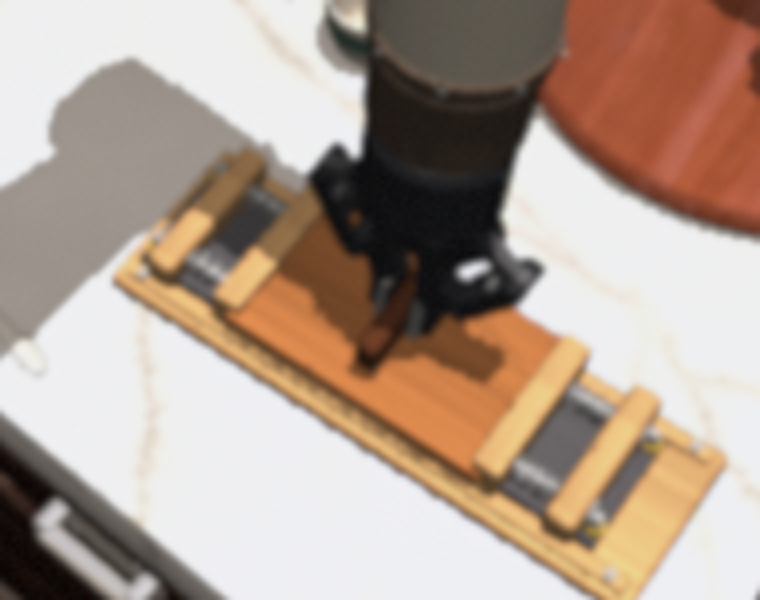

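View pics/a9_wrist.png

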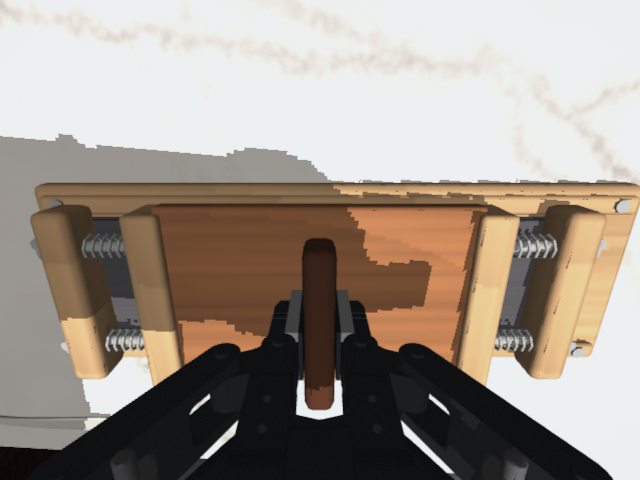

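Emit:
jog_arm:
  rows:
    - [[0, 0, 0], [0, 0, 0], 1.4]
    - [[0, 0, 0], [0, 0, 0], 1.7]
    - [[0, 0, 0], [0, 0, 0], 2.2]
    - [[0, 0, 0], [0, 0, 0], 3.0]
    - [[0, 0, 0], [0, 0, 0], 4.0]
    - [[0, 0, 0], [0, 0, 0], 4.0]

```text
clock: 25.78
position: [499.0, -150.9, 45.0]
ee_rot: [0.999, 0.041, 0.0, 0.0]
contact_force: [-0.2, -0.1, -0.1]
gripper_width: 40.1
```

```bash
python3 st.py; python3 look.py b1
```

```text
B [-0.2 -0.6 25.5] low [ -0.2 -80.6  25.5] lowtop [ -0.2 -80.6  35.5] high [-0.2 79.4 25.5] [-0.2 79.4 35.5] tilt -0.0 yawerr 0.01 F [-0.12 -0.44  0.31] Fu -0.43 tq [-0.01 -0.01 -0.  ]
[ 499.  -150.9   45. ] 25.875
B [-0.2 -0.6 25.5] low [ -0.2 -80.6  25.5] lowtop [ -0.2 -80.6  35.5] high [-0.2 79.4 25.5] [-0.2 79.4 35.5] tilt 0.0 yawerr 0.01 F [-1.06 -0.04 -0.38] Fu 0.05 tq [-0.02  0.03 -0.02]
B [-0.2 -0.6 25.5] low [ -0.2 -80.6  25.5] lowtop [ -0.2 -80.6  35.5] high [-0.2 79.4 25.5] [-0.2 79.4 35.5] tilt -0.0 yawerr 0.01 F [ 0.1   0.04 -0.21] Fu 0.03 tq [-0.04  0.02  0.01]
[ 499.  -150.9   45. ] 40.01088850114139 [ 0.02  0.43 -0.47 -0.   -0.67  1.64]
```

View pics/b1_wrist.png

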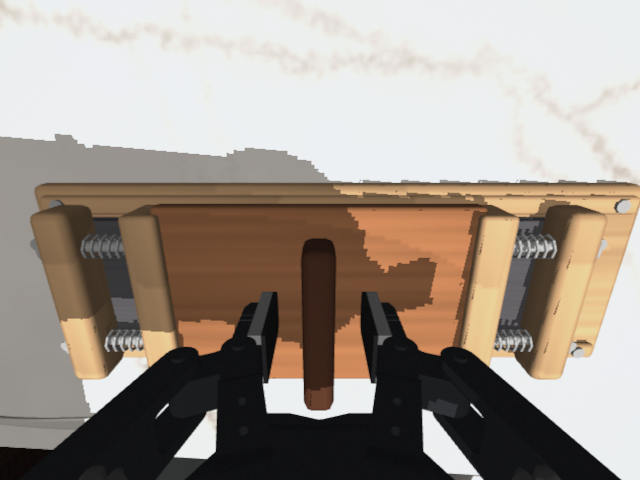

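The board stayed put when released, and no contact force remains. I'll retreat straight up.

Emit:
jog_arm:
  rows:
    - [[0, 0, -1], [0, 0, 0], 4]
    - [[0, 0, -3], [0, 0, 0], 4]
    - [[0, 0, -5], [0, 0, 0], 4]
    - [[0, 0, -5], [0, 0, 0], 4]
    - [[0, 0, -4], [0, 0, 0], 4]
    - [[0, 0, 0], [0, 0, 0], 4]
    - [[0, 0, 0], [0, 0, 0], 4]

```text
clock: 26.9
position: [498.3, -150.7, 224.8]
ee_rot: [0.999, 0.041, 0.0, -0.0]
contact_force: [0.3, -0.3, -0.8]
gripper_width: 39.9
```

```bash
python3 look.py b2
```

```text
B [ -0.9  -0.4 205.3] low [ -0.9 -80.4 205.2] lowtop [ -0.9 -80.4 215.2] high [ -0.9  79.6 205.3] [ -0.9  79.6 215.3] tilt 0.03 yawerr -0.01 F [ 0.29 -0.28 -0.83] Fu -0.3 tq [0.01 0.   0.02]
B [ -1.2  -0.4 204.3] low [ -1.2 -80.4 204.2] lowtop [ -1.2 -80.4 214.2] high [ -1.2  79.6 204.3] [ -1.2  79.6 214.3] tilt 0.03 yawerr -0.0 F [ 0.93 -0.23  0.26] Fu -0.3 tq [-0.01 -0.01  0.07]
[ 498.  -150.8  223.8] 40.057737860663146 [ 0.02  0.21 -0.26 -0.   -1.1   1.64]
```

View pics/b2_wrist.png

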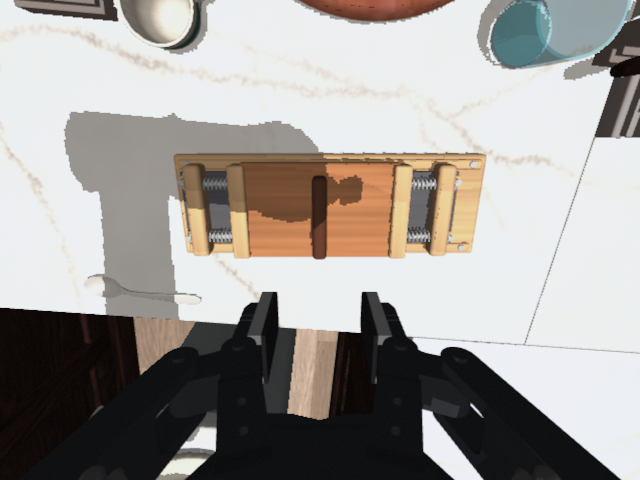

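View pics/b2_side.png

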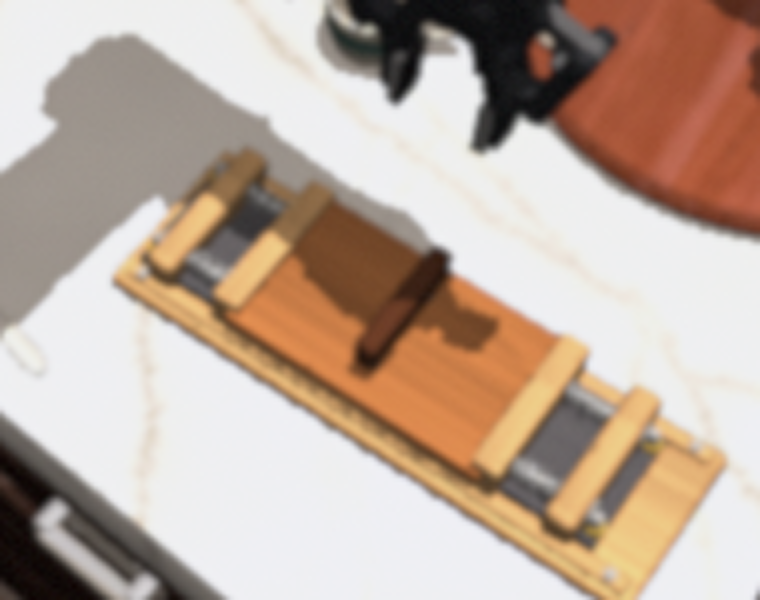

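The board sits under both lips: inner edges at columns 245 and 395, bar at 320. Both spring gaps look alike, about 28 px each, so it is centred. I'll hand the job in.

```bash
python3 - <<'E'
from bench import arm
print(arm.job_done())
E
```

```text
the job is handed in; nothing more can be done
None
```

The board is in the holder, level and centred between the two jaws. I let go and handed the job in at about 27 s; no verdict came back.

- **What I did:** I lifted the board by its bar, tilted it 14° and felt for the ledge; the deck turned out to be set about 4 mm low. I slid the low end under the -y lip and pressed that jaw back about 21 mm (about 10 N), short of the 24 mm limit. Then I lowered the other end past the +y lip with about 4 mm to spare, eased back at up to 12 mm/s and opened the gripper gradually.
- **Last checks:** Before release, the net force along the springs was close to 0 N (readings from -0.1 to 0.6 N). Tilt was about 0° and the centring error under 1 mm by my estimate. After release there was no contact force. The pictures show both lips over the board, equal gaps at the two springs, and the board not shifted when the arm withdrew.
- **What disagreed:** The first camera estimate put the deck's middle about 2 mm off and its height at mid-setting. Touching the ledge and the groove floor corrected both. That first ledge touch peaked at about 8 N, well under the 25 N that dents the wood.
- **Not checked:** I did not measure the bystanders again after the job. I saw no contact with any of them.

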